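Stand the preparative column up in its holder on the chromatograph and close the keeper

ROBOT

A 6-joint arm with a two-finger parallel gripper is mounted at the origin on the work surface. World frame = base frame: x ahead of the robot, y to its left, z up, the work surface at z = 0. Lengths are in mm, angles in degrees, forces in N, time in s.
With the tool pointing down it reaches from about 300 to 850 mm from the base axis. Payload 4.2 kg.
Tool frame: the origin (TCP) lies at the very end of the fingers, on their centre line; the grasp point (between the pads) lies 19 mm behind it (env.grip_depth is the distance from the TCP to the grasp point, in mm); z points along the fingers, y is the line along which they close (so a half turn about z gives the same grasp; the last joint's range is limited). The gripper opens to 91 mm and grips with 3 to 60 N. Pads are 32 mm wide; open, the fingers measure 118 mm over their backs; the gripper's body (76 mm by 178 mm) begins 60 mm behind the grasp point.
Start: joints at [75, 18.312, 89.639, -0, 72.044, -1.146], TCP at [137.685, 558.288, 213.976] pointing down, gripper open.
Joint ranges: [-177.97, 177.97], [-48.28, 115.42], [12.27, 149.76], [-77.06, 257.06], [2.81, 150.46], [-146.56, 146.56]. Speed limits (degrees/s): [147.25, 147.25, 180, 180, 180, 180].

INTERFACE

Orientations are given as [roll, pitch, yaw] about the fixed x, y, z axes, in that order (R = Rz(yaw) Ry(pitch) Rx(roll)).
In Python, from workcell import env, cams gives the robot as it stands.
- The arm moves only by the tool apply_moves, never from a script. Its argument "deltas" is a list of rows, each a list of 5 numbers: the shift along the tool's x, y, z in m, then the turn about the tool's z in rad, then the opening, from -1 (shut) to 1 (fully open), so that 0 is half open. In form: [[tx, ty, tz, roll, gripper], ...]. A call has 1 to 5 rows; each row is the pose to reach, as a shift and turn from the pose commanded when the call began, along the tool's axes at that moment; what a row does not reach only later rows make up. A row lasts 1/10 s, in which the tool goes at most 50 mm and 8.59 degrees, less where a joint would pass 70% of its speed; a pose out of reach is approached as far as the arm can. A call with a gripper value outside its range is refused whole. The fingers move at their own pace and stop on an object; "grip_force" is the grip in N (left out, the last holds). Time passes only in rows, so rows that repeat a pose let the fingers close. It gives the time, the measured TCP pose, the force, the opening and the grip force at its end, in the units of the state.
- env.state(): the state, without advancing time (a new reading comes with each control period).
- cams.grab_frame(name): name is "side" or "top"; returns the picture (420x560x3 uint8, blue, green, red); there is no depth.
- cams.get_calibration(name): a dict with "mtx" (3x3 intrinsics, pixels), "eye" and "attitude" of the camera in the world. Camera axes: x right, y down, z forward; pixel columns grow to the right and rows downward; lengths in mm; the calibration is good to about 2 mm. A picture is of the moment at which its call begins. get_calibration takes no time and is no camera call.
- env.job_done(): hands the job in; it is judged then, once.
The state is a dict: "time_s": time; "qpos": joint angles; "qvel": joint speeds; "effort": joint torques, N m; "ee_pos": TCP position; "ee_rot": TCP orientation; "force": force on the tool from outside, world axes, zero at the start; "torque": the same for the moment, N m; "gripper_width": finger opening in mm; "gripper_force": force on a finger pad.
Only numpy, scipy, OpenCV 4.12 (cv2) and the standard library are available. Lean on these libraries where they do the work, as an engineer would, in place of code of your own. Each camera call takes 0.05 s, during which the arm holds its last target. There are 200 camera calls.

TASK

The heavy steel chromatography column is lying on the bench: tip it up on its hexagonal foot and stand it upright in the holder on the side of the chromatograph, round plugged head at the top, then swing the keeper bar fully closed across the front of it. Raise it by its head with the foot resting on the bench, and while moving it over keep the foot at bench level, no more than two centimetres clear. Do not let the column fall or slam down, and leave the bottle, vial rack, beaker and wrench where they stand.

Things in the scene. Friction and masses are not known exactly. Their poses are not given: they have to be found in the camera images.
- column_mid (a point): Preparative column: steel rod 185 mm long, about 0.8 kg, evenly heavy; this point is at mid-length on its axis, x axis from foot to head. It starts lying on a flat of its hexagonal foot, axis level 19 mm above the bench, z axis up. Between foot and head it is a plain tube 28 mm in diameter, 115 mm long.
- column_foot (a point): Centre of the flat end face of the column's foot, on the axis, 92.5 mm from column_mid, same axes. The foot is a hexagonal nut 38 mm across flats, 44 mm across corners, 30 mm long; the column can stand by itself on its end face.
- column_head (a point): Centre of the column's head, on the axis, 165 mm from column_foot, same axes. The head is a round steel cap 38 mm in diameter, 40 mm long; a black plug 12 mm thick sticks out 10 mm from its end.
- seat (a point): Point on the bench in the holder where the centre of the column's foot belongs. x axis: level, into the holder, square to the chromatograph's side wall (34 mm behind this point, 275 mm high, 500 mm long); z up. The column goes in standing, along +x; nothing stands on the bench itself inside the holder. A back plate at x = 30 mm carries the holder.
- fork (a point): Middle of the black fork clip that takes the tube: straight above the seat, same axes, fork at heights 42 to 56 mm. Its mouth is 35 mm wide and flares to about 53 mm at the prong ends, at x = -18 mm. Its back, and a back-rest pad 18 mm wide at heights 144 to 156 mm, stop the tube when its axis is about 2 mm past the seat.
- heater_edge (a point): Middle of the lower front edge of the column heater, a box that juts out of the chromatograph above the holder; same axes as the seat. From here (20 mm in front of the seat, 285 mm above the bench) it reaches back over the seat, 180 mm to each side of this point and 72 mm up: a gripper pointing straight down does not fit over the seated column.
- keeper (a joint): Keeper angle, rad: a flat bar on an upright pin. 0 = shut, pointing along -y of the seat across the front of the tube, inner face 19 mm in front of the seat; grows opening outwards (pi/2: pointing along -x of the seat), stop at 2.4. Light friction (0.7 N at the tip) holds it where it is left. Starts half shut to wide open; below about 1.8 it is in the column's way.
- keeper_pin (a point): Centre of the keeper's pin, 80 mm above the bench, at x = -23, y = +34 mm in the seat's axes; turns with the keeper. It sits at the end of one of two aluminium cheeks beside the tube, 62 mm apart inside (y = -32 to +30 mm of the seat), heights 65 to 95 mm, reaching out to x = -22 mm.
- keeper_tip (a point): Middle of the free end of the keeper bar, 66 mm from the pin. The bar is 16 mm high (72 to 88 mm above the bench) and 8 mm thick.
- bottle: Small amber bottle with a blue cap, 56 mm in diameter, 105 mm high, 0.2 kg; origin at the centre of its underside. Leave alone.
- vial_rack: Grey block of sample vials, 110 x 70 mm (along its x and y), 49 mm high, 0.3 kg; origin at the centre of its underside. Leave alone.
- beaker: Steel beaker, 60 mm in diameter, 75 mm high; origin at the centre of its underside. Leave alone.
- wrench: Open-ended wrench lying flat, 160 mm long along its x axis, under 25 mm high; origin at the middle of its underside. Leave alone.
Mind the look-alikes: they are no part of the job. Of the things that look like the part that bears column_mid, the middle-sized one is meant.

How it is judged (in metres and radians):
On the way:
1. the column has been raised upright on its foot (angle between column_mid's own x axis and vertical below 0.15 rad and height (world z) of column_foot below 0.03 m), for 0.2 s.
At the end, for the whole second after the job is handed in: The column stands still and upright (within 4 degrees) on its hexagonal foot on the bench, head up, its foot centre within 12 mm of the seat, and the keeper is closed to within 0.12 rad across the front of it (angle between column_mid's own x axis and vertical below 0.07 rad and height (world z) of column_foot below 0.006 m and horizontal distance between column_foot and seat below 0.012 m and value of joint keeper below 0.12 rad and linear speed of column below 0.02 m/s); the robot touches nothing.
It fails at once if the column's foot end is lifted off the bench (foot centre above 45 mm) (height (world z) of column_foot above 0.045 m).
It fails at once if the column falls over or is slammed down (turning faster than 4 rad/s) (angular speed of column above 4 rad/s).
It fails at once if the bottle, vial rack, beaker or wrench is knocked aside (moved 30 mm) or tipped over (distance of any of bottle, vial_rack, beaker, wrench from where it was at the start of the episode above 0.03 m or angle between any of bottle, beaker's own z axis and vertical above 0.4 rad).
It also fails if it takes over 72 s, if anything falls off the work surface, if the arm or the gripper's body presses on something with over 40 N, if the wrist force passes 120 N, or if a joint passes its speed limit or range.

## Working session

There is one attempt and no reset: what is moved stays moved. The work goes in short steps, Python scripts to look and compute and a tool call to move; the robot and the scene stay as the last step left them, time stands still between calls to the robot, and variables do not carry over. Pictures are saved under pics/ and viewed, at most 10 in all, crops included, and the job is handed in when it is done.

Besides the shell and the picture viewer there is one more tool, called after ">>>" as name(argument=value, ...) on one line, values as JSON. apply_moves: Moves the arm, as the interface text tells. Its arguments: {"type":"object","properties":{"deltas":{"type":"array"},"grip_force":{"type":"number"}},"required":["deltas"]}

```bash
ls; mkdir -p pics; python3 - <<'E'
from workcell import env, cams
import cv2
for n in("side","top"):
    cv2.imwrite(f"pics/{n}0.png",cams.grab_frame(n)); print(n,cams.get_calibration(n))
print(env.state(), env.grip_depth)
E
```

```text
pics
side {'mtx': array([[409.28607826,   0.        , 292.75025685],
       [  0.        , 409.28607826, 209.11927244],
       [  0.        ,   0.        ,   1.        ]]), 'eye': array([  98.20317884, -554.45189769, 1016.36167212]), 'attitude': array([-139.29461972,    0.21430712,  -41.91479855])}
top {'mtx': array([[403.85828667,   0.        , 283.36014068],
       [  0.        , 403.85828667, 212.96116823],
       [  0.        ,   0.        ,   1.        ]]), 'eye': array([ 412.41898568,  -39.14143079, 1285.04372955]), 'attitude': array([-171.86718738,    1.14048358,  -91.61993021])}
{'time_s': 0.1, 'qpos': array([ 7.50021618e+01,  1.83453003e+01,  8.97004981e+01, -4.88736571e-04,
        7.20448929e+01, -1.14365003e+00]), 'qvel': array([-0.0560682 , -0.01829761, -0.25837139,  0.04951082,  0.00994092,
        0.05029616]), 'effort': array([-2.45046194e-04, -4.13329983e+01, -2.32509291e+01,  7.28126569e-02,
        4.22141387e-02, -6.00820863e-05]), 'ee_pos': array([137.54289117, 557.82286194, 213.22388058]), 'ee_rot': array([-1.79909317e+02, -1.34551617e-03,  1.66145962e+02]), 'force': array([ 0.04874723, -0.12586397, -0.2722248 ]), 'torque': array([ 0.00590786,  0.05127816, -0.02743208]), 'gripper_force': 0.0, 'gripper_width': 91.47569481579049} 18.8
```

View pics/side0.png

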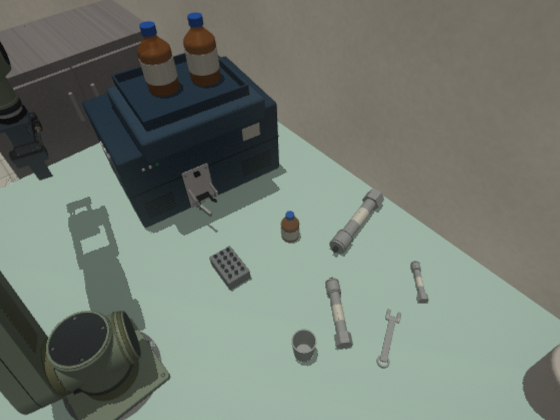

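View pics/top0.png

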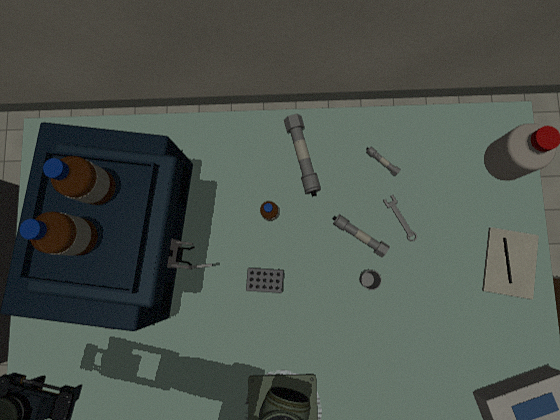

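Top view: three columns are visible. The middle-sized one runs from about (333,218) to (388,250). The holder is near (180,252), its keeper tip near (217,264), with the rack at (265,280), bottle at (269,211) and beaker at (370,279). I'll zoom in on both views.

```bash
cat > h.py <<'E'
import numpy as np, cv2
from scipy.spatial.transform import Rotation as R
from workcell import env, cams
def cal(n):
    c=cams.get_calibration(n); return np.array(c["mtx"]),np.array(c["eye"]),R.from_euler('xyz',c["attitude"],degrees=True).as_matrix()
def plane(n,uv,z):
    K,e,A=cal(n); d=A@np.linalg.inv(K)@np.array([uv[0],uv[1],1.]); return e+d*(z-e[2])/d[2]
def proj(n,p):
    K,e,A=cal(n); q=K@(A.T@(np.array(p,float)-e)); return q[:2]/q[2]
def tri(a,b):
    M=[];v=[]
    for n,uv in(("top",a),("side",b)):
        K,e,A=cal(n); d=A@np.linalg.inv(K)@np.array([uv[0],uv[1],1.]); d/=np.linalg.norm(d)
        P=np.eye(3)-np.outer(d,d); M.append(P); v.append(P@e)
    p=np.linalg.lstsq(np.vstack(M),np.hstack(v),rcond=None)[0]
    return p,[proj("top",p)-a,proj("side",p)-b]
def crop(img,x,y,w,h,s): 
    return cv2.resize(img[y:y+h,x:x+w],None,fx=s,fy=s,interpolation=cv2.INTER_CUBIC)
E
python3 - <<'E'
from h import *
t=cv2.imread("pics/top0.png"); s=cv2.imread("pics/side0.png")
a=crop(t,320,205,80,60,5); b=crop(t,160,225,80,60,5); c=crop(s,310,270,80,60,5)  if 0 else crop(s,315,275,66,75,4)
d=crop(s,165,155,80,60,5)
o=np.zeros((600,800,3),np.uint8)
o[:300,:400]=a;o[:300,400:]=b;o[300:,:264]=c;o[300:,400:]=d
o=cv2.convertScaleAbs(o,alpha=1.6,beta=10)
cv2.imwrite("pics/z0.png",o)
print(cal("top")[2],cal("side")[2])
for n,uv,z in[("top",(333,218),19),("top",(388,250),19),("top",(217,264),80),("side",(331,281),19),("side",(346,343),19),("top",(190,160),275),("top",(150,330),275)]: print(n,uv,plane(n,uv,z).round(1))
E
```

```text
[[-0.02826375 -0.98946756  0.14196866]
 [-0.99940232  0.03079968  0.01569661]
 [-0.01990388 -0.14144016 -0.98974669]] [[ 0.74413383 -0.50822683  0.43355547]
 [-0.6680201  -0.56248224  0.48719901]
 [-0.00374036 -0.65216503 -0.7580678 ]]
top (333, 218) [ 573.1 -175.1   19. ]
top (388, 250) [ 467.6 -341.2   19. ]
top (217, 264) [438.3 181.4  80. ]
side (331, 281) [ 571. -182.   19.]
side (346, 343) [ 471.9 -332.5   19. ]
top (190, 160) [703.2 214.5 275. ]
top (150, 330) [278.8 310.6 275. ]
```

View pics/z0.png

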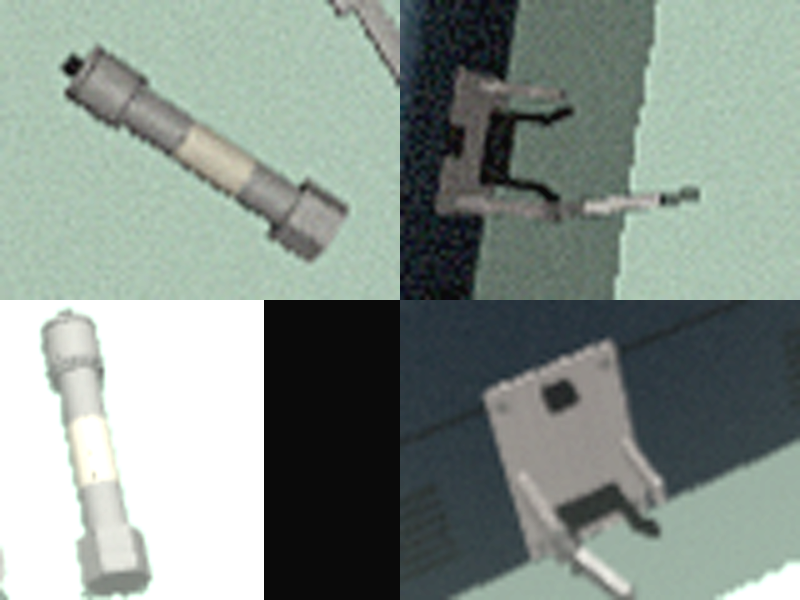

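```bash
python3 - <<'E'
from h import *
t=cv2.imread("pics/top0.png").astype(int)
# right silhouette of dark-blue chromatograph per row (top view)
hs=[]
for r in range(150,335,6):
    row=t[r]; dark=(row.max(1)<75)
    i=150
    # last dark pixel of run starting at 110
    k=110
    while k<230 and dark[k]: k+=1
    hs.append((k,r))
print(hs)
for k,r in hs: print(k,r,plane("top",(k,r),285)[:2].round(0),plane("top",(k,r),0)[:2].round(0))
print('side edge @285')
S=[(165,183),(183,174),(207,165),(233,155.6)]
for p in S: print(plane("side",p,285).round(1))
f=lambda u,v:(160+(u-400)/5-.4,225+v/5-.4)
for nm,uv,z in[("prongA",f(570,112),56),("prongB",f(556,200),56),("pin",f(568,208),90),("tip",f(697,192),88),("plug",f(72,68),19)]: print(nm,np.round(uv,1),plane("top",uv,z)[:2].round(1))
g=lambda u,v:(165+(u-400)/5-.4,155+(v-300)/5-.4)
for nm,uv,z in[("prongA",g(655,530),56),("tip",g(628,596),80)]: print(nm,plane("side",uv,z)[:2].round(1))
print("pad tri",tri(np.array(f(452,140)),np.array(g(561,394))))
# middle column mask: top
m=(np.abs(t-np.median(t[220:300,300:330].reshape(-1,3),0)).sum(2)>45).astype(np.uint8)
n,l,st,c=cv2.connectedComponentsWithStats(m)
for i in range(1,n):
    if st[i,4]>60 and st[i,4]<3000: print(i,st[i],c[i].round(1))
i=l[235,360]; ys,xs=np.where(l==i); P=np.c_[xs,ys].astype(np.float32)
print(cv2.minAreaRect(P))
E
```

```text
[(183, 150), (186, 156), (202, 162), (201, 168), (199, 174), (203, 180), (190, 186), (216, 192), (188, 198), (215, 204), (214, 210), (213, 216), (211, 222), (211, 228), (210, 234), (209, 240), (188, 246), (207, 252), (206, 258), (201, 264), (205, 270), (204, 276), (175, 282), (174, 288), (173, 294), (172, 300), (180, 306), (179, 312), (168, 318), (155, 324), (110, 330)]
183 150 [727. 230.] [817. 307.]
186 156 [711. 222.] [796. 297.]
202 162 [694. 181.] [774. 244.]
201 168 [678. 184.] [754. 247.]
199 174 [663. 189.] [734. 254.]
203 180 [647. 179.] [714. 241.]
190 186 [632. 212.] [695. 283.]
216 192 [615. 146.] [672. 198.]
188 198 [602. 217.] [655. 289.]
215 204 [584. 148.] [633. 202.]
214 210 [569. 151.] [613. 205.]
213 216 [554. 153.] [594. 208.]
211 222 [539. 158.] [575. 215.]
211 228 [524. 158.] [555. 215.]
210 234 [509. 161.] [536. 218.]
209 240 [494. 164.] [517. 221.]
188 246 [480. 216.] [500. 289.]
207 252 [464. 169.] [479. 228.]
206 258 [449. 171.] [460. 231.]
201 264 [435. 183.] [441. 247.]
205 270 [420. 174.] [422. 234.]
204 276 [406. 176.] [404. 237.]
175 282 [393. 248.] [38
[... 599 characters left out ...]
5595526, 152.52541051]), [array([ 0.0243868 , -0.04165251]), array([-0.04484632,  0.00393107])])
47 [ 284  114   37   84 1035] [302.5 154.7]
59 [ 484  124   64   57 1362] [504.5 159.9]
61 [525 125  35  30 758] [542.9 139.5]
66 [366 146  35  31 257] [382.1 161.1]
79 [383 195  33  47 285] [399.7 217.1]
81 [260 200  20  22 326] [269.4 210.6]
84 [332 214  58  44 552] [359.  234.6]
87 [482 227   9  65 168] [486.1 259. ]
90 [503 237  10  47 209] [507.4 260.2]
99 [246 267  39  27 921] [264.8 279.7]
100 [359 268  22  22 250] [370.8 278.7]
101 [552 275   8  60 241] [556.9 296.1]
120 [ 473  363   87   57 1528] [510.9 386.5]
138 [511 390  49  30 894] [535.3 406.6]
((279.5, 256.0), (326.0, 559.0), 90.0)
```

```bash
python3 - <<'E'
from h import *
t=cv2.imread("pics/top0.png").astype(int)
m=(np.abs(t-np.median(t[220:300,300:330].reshape(-1,3),0)).sum(2)>45).astype(np.uint8)
n,l,st,c=cv2.connectedComponentsWithStats(m)
i=l[224:228,338:344].max(); P=cv2.findContours((l==i).astype(np.uint8),cv2.RETR_EXTERNAL,cv2.CHAIN_APPROX_NONE)[0][0]
r=cv2.minAreaRect(P); print(i,r)
b=cv2.boxPoints(r); W=np.array([plane("top",p,19)[:2] for p in b]); print(W.round(1))
s=[W[k]-W[(k+1)%4] for k in range(4)]; print([np.linalg.norm(x).round(1) for x in s])
pl=plane("top",(334,218.2),19)[:2]; fe=plane("top",(385.8,251.6),19)[:2]
print("plug",pl,"foot",fe,np.linalg.norm(pl-fe),np.degrees(np.arctan2(*(pl-fe)[::-1])))
# side check
print("side plug,foot",plane("side",(315+67/4,275+12/4),19)[:2],plane("side",(315+118/4,275+285/4),10)[:2])
S=np.array([468.6,279.1]);a=np.arctan2(.988,.155);X=np.array([np.cos(a),np.sin(a)]);Y=np.array([-X[1],X[0]])
print("pin px",proj("top",[*(S-23*X+34*Y),88]))
f=lambda u,v:(160+(u-400)/5-.4,225+v/5-.4)
tip=plane("top",f(660,197),88)[:2]-S; print("tip seat frame",tip@X,tip@Y, "bigtip",(plane("top",f(697,192),0)[:2]-S)@X)
for k in (60,100): print("heater",proj("side",[*(S-20*X+k*Y),285]),proj("side",[*(S-20*X-k*Y),285]))
for nm,uv in[("bottle",(269.4,210.6)),("rack",(264.8,279.7)),("beaker",(370.8,278.7)),("wrench",(399.7,217.1))]: print(nm,plane("top",uv,40)[:2].round(0))
E
```

```text
84 ((359.15386962890625, 234.2692108154297), (64.34522247314453, 14.699555397033691), 33.6900634765625)
[[ 559.2 -159.7]
 [ 597.3 -187.2]
 [ 479.8 -348.2]
 [ 442.7 -320.5]]
[np.float64(47.0), np.float64(199.3), np.float64(46.3), np.float64(198.5)]
plug [ 572.36791513 -178.24142523] foot [ 462.80939038 -334.02629927] 190.4520866918458 54.882504505612204
side plug,foot [ 579.46814182 -176.6332549 ] [ 466.28733317 -333.74675758]
pin px [189.41691975 267.07603895]
tip seat frame -86.82905116744304 16.765486939938835 bigtip -92.32916958048104
heater [173.27021341 155.54197948] [214.15141279 139.53434514]
heater [158.92748789 161.15808441] [227.1069068  134.46143109]
bottle [600.  24.]
rack [388.  43.]
beaker [ 382. -279.]
wrench [ 567. -379.]
```

```bash
cat >> h.py <<'E'
S=np.array([468.6,279.1]);YAW=81.1
X=np.array([np.cos(np.radians(YAW)),np.sin(np.radians(YAW))]);Y=np.array([-X[1],X[0]])
def sw(x,y): return S+x*X+y*Y          # seat frame -> world xy
def ws(p): d=np.array(p[:2])-S; return np.round([d@X,d@Y],1)
def delta(p,yaw,q,yaw2):               # tool-frame shift (m), roll (rad) between two tool-down poses
    r=R.from_euler('xyz',[180,0,yaw],degrees=True).as_matrix()
    w=(yaw-yaw2+180)%360-180
    return np.r_[r.T@(np.array(q,float)-p)/1000,np.radians(w)].round(4)
def chain(p,yaw,way):
    p=np.array(p,float)
    for q,y2 in way:
        q=np.array(q,float); d=delta(p,yaw,q,y2); n=max(np.linalg.norm(q-p)/50,abs(np.degrees(d[3]))/8.59)
        print(d.tolist(),"rows",round(n,2)); p,yaw=q,y2
E
python3 - <<'E'
from h import *
chain([137.7,558.3,214],166.146,[([90,315,250],124),([206,235,250],81.1),([*sw(-80,50),230],81.1),([*sw(-75,-12),120],81.1),([*sw(-75,-12),68],81.1),([*sw(-75,42),68],81.1)])
E
```

```text
[-0.0119, -0.2476, -0.036, 0.7356] rows 5.01
[-0.1312, 0.0514, 0.0, 0.7487] rows 4.99
[0.0042, 0.2026, 0.02, 0.0] rows 4.07
[0.005, 0.062, 0.11, 0.0] rows 2.53
[0.0, -0.0, 0.052, 0.0] rows 1.04
[-0.0, -0.054, -0.0, 0.0] rows 1.08
```

>>> apply_moves(deltas=[[-0.003, -0.049, -0.007, 0.14, -1], [-0.005, -0.098, -0.014, 0.29, -1], [-0.008, -0.147, -0.021, 0.44, -1], [-0.01, -0.197, -0.029, 0.59, -1], [-0.012, -0.246, -0.036, 0.735, -1]], grip_force=10)

```text
time_s: 0.6
ee_pos: [89.9, 314.6, 249.7]
ee_rot: [-180.0, 0.0, 123.7]
force: [0.1, -0.4, 1.0]
gripper_width: 54.1
gripper_force: 0.0
```

>>> apply_moves(deltas=[[-0.026, 0.01, 0, 0.15, -1], [-0.052, 0.02, 0, 0.3, -1], [-0.079, 0.031, 0, 0.45, -1], [-0.105, 0.041, 0, 0.6, -1], [-0.131, 0.051, 0, 0.747, -1]])

```text
time_s: 1.1
ee_pos: [206.6, 235.8, 249.8]
ee_rot: [-180.0, -0.0, 80.9]
force: [-0.2, 0.1, 0.1]
gripper_width: 14.0
gripper_force: 0.0
```

>>> apply_moves(deltas=[[0.001, 0.041, 0.004, 0, -1], [0.002, 0.081, 0.008, 0, -1], [0.003, 0.122, 0.012, 0, -1], [0.004, 0.163, 0.016, 0, -1], [0.004, 0.203, 0.02, 0, -1]])

```text
time_s: 1.6
ee_pos: [408.8, 209.1, 229.4]
ee_rot: [-180.0, 0.0, 81.2]
force: [0.2, 0.7, -0.4]
gripper_width: 0.5
gripper_force: 0.0
```

```bash
python3 - <<'E'
from h import *
s=env.state(); print(s["time_s"],s["qpos"].round(1),s["ee_pos"].round(1),s["ee_rot"].round(2),ws(s["ee_pos"]))
chain(s["ee_pos"],s["ee_rot"][2],[([*sw(-75,-12),120],81.1),([*sw(-75,-12),68],81.1),([*sw(-75,42),68],81.1)])
t=cams.grab_frame("top"); d=cams.grab_frame("side"); o=np.hstack([crop(t,130,190,130,150,3),crop(d,130,60,130,150,3)]); cv2.imwrite("pics/k1.png",cv2.convertScaleAbs(o,alpha=1.6,beta=10))
E
```

```text
1.6 [ 25.6   7.2 102.2   0.   70.6  34.4] [408.8 209.1 229.4] [-179.97    0.     81.2 ] [-78.4  48.2]
[0.0033, 0.0602, 0.1094, 0.0017] rows 2.5
[0.0, -0.0, 0.052, 0.0] rows 1.04
[-0.0, -0.054, -0.0, 0.0] rows 1.08
```

View pics/k1.png

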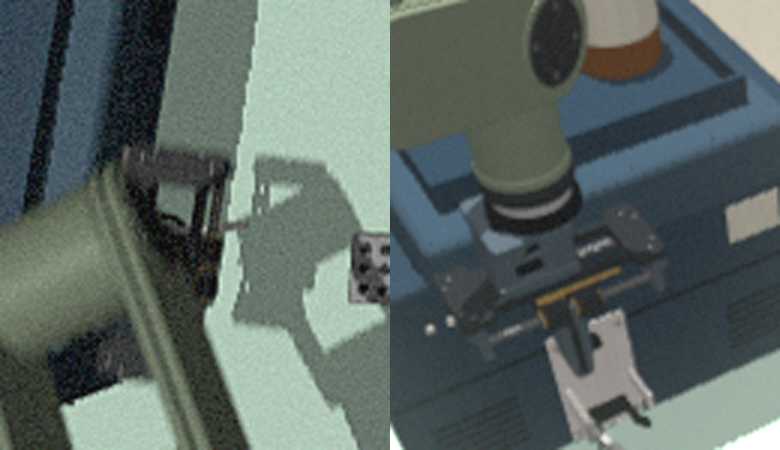

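```bash
python3 - <<'E'
from h import *
p=env.state()["ee_pos"]
for uv in[(515,150),(535,215),(528,265),(560,300)]:
    q=(130+(uv[0]-390)/3,60+uv[1]/3); 
    print(uv,min(range(0,450,3),key=lambda h:abs(proj("side",[p[0],p[1],p[2]+h])[1]-q[1])))
chain(p,env.state()["ee_rot"][2],[([*sw(-86,-12),125],81.1),([*sw(-86,-12),76],81.1),([*sw(-86,46),76],81.1)])
E
```

```text
(515, 150) 231
(535, 215) 168
(528, 265) 117
(560, 300) 78
[-0.0077, 0.0581, 0.1036, -0.0011] rows 2.38
[0.0, -0.0, 0.049, 0.0] rows 0.98
[0.0, -0.058, -0.0, 0.0] rows 1.16
```

>>> apply_moves(deltas=[[-0.003, 0.02, 0.035, 0, -1], [-0.006, 0.04, 0.07, 0, -1], [-0.008, 0.058, 0.104, 0, -1], [-0.008, 0.058, 0.125, 0, -1], [-0.008, 0.058, 0.153, 0, -1]])

```text
time_s: 2.2
ee_pos: [463.2, 193.1, 76.1]
ee_rot: [-180.0, -0.0, 81.2]
force: [-0.1, 0.3, -0.2]
gripper_width: 0.6
gripper_force: 0.0
```

>>> apply_moves(deltas=[[0, -0.013, 0, 0, -1], [0, -0.026, 0, 0, -1], [0, -0.039, 0, 0, -1], [0, -0.051, 0, 0, -1], [0, -0.06, 0, 0, -1]])

```text
time_s: 2.7
ee_pos: [403.3, 202.8, 78.2]
ee_rot: [179.9, -0.1, 81.3]
force: [1.9, 0.1, 0.2]
gripper_width: 0.4
gripper_force: 0.5
```

>>> apply_moves(deltas=[[0, 0.01, 0, 0, -1], [0, 0.01, -0.04, 0, -1], [0, 0.02, -0.09, 0, -1], [-0.02, 0.05, -0.12, 0, 1], [-0.06, 0.08, -0.12, 0, 1]])

```text
time_s: 3.2
ee_pos: [479.0, 132.2, 202.5]
ee_rot: [179.3, -0.3, 81.4]
force: [1.4, 0.3, -0.2]
gripper_width: 13.6
gripper_force: 0.0
```

```bash
python3 - <<'E'
from h import *
s=env.state(); p=s["ee_pos"]; y=s["ee_rot"][2]; print(s["time_s"],p.round(1),y.round(2),s["force"])
chain(p,y,[([440,20,190],60),([530,-190,150],54.4),([558,-200,60],54.4),([558,-200,4],54.4)])
t=cams.grab_frame("top"); d=cams.grab_frame("side"); o=np.hstack([crop(t,150,220,100,80,4),crop(d,160,150,100,80,4)]); cv2.imwrite("pics/k2.png",cv2.convertScaleAbs(o,alpha=1.6,beta=10))
E
```

```text
3.2 [479.  132.2 202.5] 81.45 [ 1.38619644  0.25633008 -0.23395327]
[-0.1168, -0.0218, 0.0125, 0.3744] rows 2.5
[-0.1369, 0.1829, 0.04, 0.0977] rows 4.64
[0.0082, 0.0286, 0.09, 0.0] rows 1.9
[-0.0, -0.0, 0.056, 0.0] rows 1.12
```

View pics/k2.png

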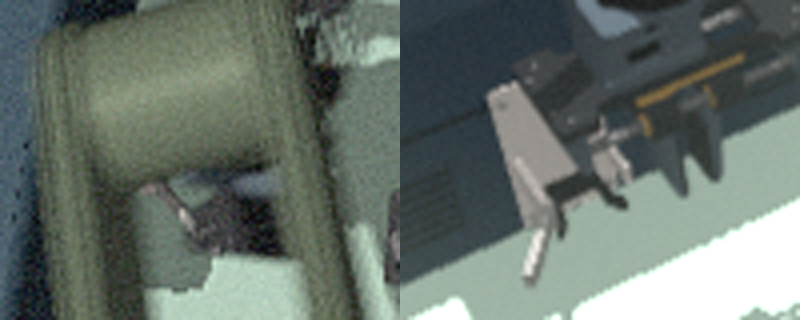

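Side crop: the keeper bar now runs from about (545,205) to (530,280), swung well past square, so the way in is clear. Next is the column head.

>>> apply_moves(deltas=[[-0.04, -0.007, 0.005, 0.14, 1], [-0.08, -0.015, 0.008, 0.28, 1], [-0.117, -0.022, 0.012, 0.374, 1], [-0.117, -0.022, 0.012, 0.374, 1]])

```text
time_s: 3.7
ee_pos: [432.3, 15.7, 184.2]
ee_rot: [-179.9, 0.1, 59.5]
force: [-0.3, 0.7, 0.9]
gripper_width: 53.3
gripper_force: 0.0
```

>>> apply_moves(deltas=[[-0.028, 0.037, 0.008, 0.02, 1], [-0.056, 0.074, 0.016, 0.05, 1], [-0.083, 0.111, 0.024, 0.08, 1], [-0.111, 0.148, 0.032, 0.098, 1], [-0.137, 0.183, 0.04, 0.098, 1]])

```text
time_s: 4.2
ee_pos: [525.1, -193.2, 144.3]
ee_rot: [-180.0, -0.0, 54.2]
force: [0.1, -0.0, -0.3]
gripper_width: 91.0
gripper_force: 0.0
```

```bash
python3 - <<'E'
from h import *
s=env.state(); p=s["ee_pos"]; y=s["ee_rot"][2]; print(s["time_s"],p.round(1),y.round(2),s["force"])
chain(p,y,[([558,-200,60],54.4),([558,-200,4],54.4)])
t=cams.grab_frame("top"); d=cams.grab_frame("side"); o=np.hstack([crop(t,310,190,100,80,4),crop(d,280,240,100,110,4)[:320]]); cv2.imwrite("pics/c1.png",cv2.convertScaleAbs(o,alpha=1.5,beta=10))
E
```

```text
4.2 [ 525.1 -193.2  144.3] 54.21 [ 0.14871553 -0.00831028 -0.26522682]
[0.0137, 0.0307, 0.0843, -0.0033] rows 1.82
[-0.0, -0.0, 0.056, 0.0] rows 1.12
```

View pics/c1.png

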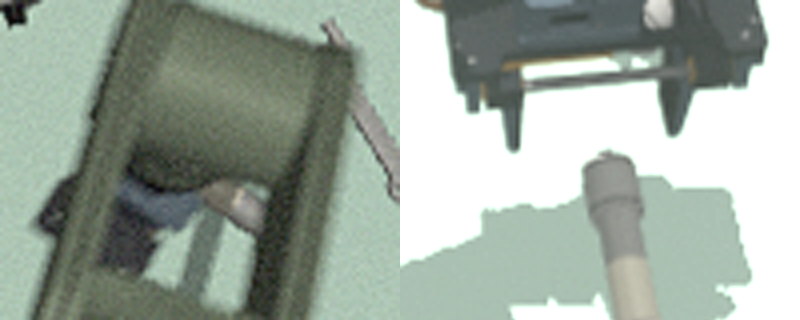

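Side crop: the open fingertips at (513,150) and (675,135) straddle the head at (612,190). I'll go down and grip lightly.

>>> apply_moves(deltas=[[0.007, 0.015, 0.03, -0.003, 1], [0.0135, 0.0305, 0.06, -0.003, 1], [0.0135, 0.0305, 0.09, -0.003, 1], [0.0135, 0.0305, 0.12, -0.003, 1], [0.0135, 0.0305, 0.139, -0.003, 1]])

```text
time_s: 4.8
ee_pos: [555.6, -196.9, 3.5]
ee_rot: [-179.8, 0.0, 54.4]
force: [-0.9, 0.1, 0.7]
gripper_width: 91.0
gripper_force: 0.0
```

>>> apply_moves(deltas=[[0, 0, 0, 0, -0.3], [0, 0, 0, 0, -0.5], [0, 0, 0, 0, -1], [0, 0, 0, 0, -1], [0, 0, 0, 0, -1]], grip_force=8)

```text
time_s: 5.3
ee_pos: [557.0, -199.1, 7.0]
ee_rot: [179.9, -0.0, 54.4]
force: [-0.2, -0.2, 0.3]
gripper_width: 53.9
gripper_force: 0.0
```

>>> apply_moves(deltas=[[0, 0, 0, 0, -1], [0, 0, 0, 0, -1], [0, 0, 0, 0, -1], [0, 0, 0, 0, -1]], grip_force=14)

```text
time_s: 5.7
ee_pos: [557.9, -199.6, 6.7]
ee_rot: [179.8, -0.0, 54.4]
force: [3.4, -2.0, 2.8]
gripper_width: 37.5
gripper_force: 14.0
```

```bash
python3 - <<'E'
import numpy as np
f=lambda t:np.array([165*np.cos(t)-19*np.sin(t),-(165*np.sin(t)+19*np.cos(t))])
for k in range(6):
    a=np.radians(15*k); print([[*((f(a+np.radians(3*j))-f(a))/1000).round(4)] for j in range(1,6)])
E
```

```text
[[np.float64(-0.0012), np.float64(-0.0086)], [np.float64(-0.0029), np.float64(-0.0171)], [np.float64(-0.005), np.float64(-0.0256)], [np.float64(-0.0076), np.float64(-0.0339)], [np.float64(-0.0105), np.float64(-0.0421)]]
[[np.float64(-0.0034), np.float64(-0.008)], [np.float64(-0.0072), np.float64(-0.0158)], [np.float64(-0.0115), np.float64(-0.0234)], [np.float64(-0.0161), np.float64(-0.0308)], [np.float64(-0.0211), np.float64(-0.0379)]]
[[np.float64(-0.0054), np.float64(-0.0068)], [np.float64(-0.0111), np.float64(-0.0134)], [np.float64(-0.0171), np.float64(-0.0196)], [np.float64(-0.0235), np.float64(-0.0256)], [np.float64(-0.0302), np.float64(-0.0312)]]
[[np.float64(-0.007), np.float64(-0.0052)], [np.float64(-0.0142), np.float64(-0.0101)], [np.float64(-0.0216), np.float64(-0.0145)], [np.float64(-0.0293), np.float64(-0.0186)], [np.float64(-0.0372), np.float64(-0.0223)]]
[[np.float64(-0.0081), np.float64(-0.0032)], [np.float64(-0.0163), np.float64(-0.0061)], [np.float64(-0.0247), np.float64(-0.0085)], [np.float64(-0.0331), np.float64(-0.0104)], [np.float64(-0.0417), np.float64(-0.0119)]]
[[np.float64(-0.0086), np.float64(-0.001)], [np.float64(-0.0173), np.float64(-0.0016)], [np.float64(-0.026), np.float64(-0.0018)], [np.float64(-0.0347), np.float64(-0.0015)], [np.float64(-0.0434), np.float64(-0.0007)]]
```

>>> apply_moves(deltas=[[-0.001, 0, -0.0085, 0, -1], [-0.003, 0, -0.017, 0, -1], [-0.005, 0, -0.0255, 0, -1], [-0.0075, 0, -0.034, 0, -1], [-0.0105, 0, -0.042, 0, -1]])

```text
time_s: 6.2
ee_pos: [549.5, -207.6, 48.4]
ee_rot: [-179.9, 0.0, 54.3]
force: [0.9, -1.3, -4.1]
gripper_width: 37.9
gripper_force: 14.0
```

>>> apply_moves(deltas=[[-0.0035, 0, -0.008, 0, -1], [-0.007, 0, -0.016, 0, -1], [-0.0115, 0, -0.0235, 0, -1], [-0.016, 0, -0.031, 0, -1], [-0.021, 0, -0.038, 0, -1]])

```text
time_s: 6.7
ee_pos: [537.6, -224.8, 86.4]
ee_rot: [-180.0, -0.0, 54.3]
force: [-0.1, -0.3, -5.1]
gripper_width: 37.7
gripper_force: 14.0
```

```bash
python3 - <<'E'
from h import *
s=env.state(); print(s["ee_pos"].round(1),s["force"].round(1),s["torque"].round(2))
t=cams.grab_frame("top"); d=cams.grab_frame("side"); o=np.hstack([crop(t,320,190,100,80,4),crop(d,290,250,100,110,4)[80:400]]); cv2.imwrite("pics/c2.png",cv2.convertScaleAbs(o,alpha=1.5,beta=10))
E
```

```text
[ 537.6 -224.8   86.4] [-0.1 -0.3 -5.1] [-0.1  -0.09  0.08]
```

View pics/c2.png

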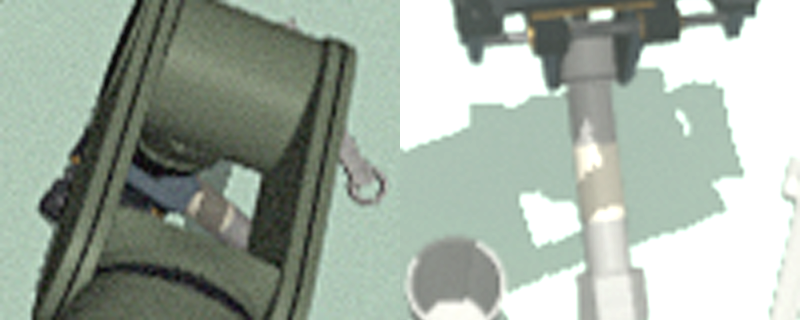

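The head is rising between the pads with the foot still on the bench, as the roughly 4 N load confirms. Continuing.

>>> apply_moves(deltas=[[-0.0055, 0, -0.007, 0, -1], [-0.011, 0, -0.0135, 0, -1], [-0.017, 0, -0.0195, 0, -1], [-0.0235, 0, -0.0255, 0, -1], [-0.03, 0, -0.031, 0, -1]])

```text
time_s: 7.3
ee_pos: [520.3, -249.3, 117.6]
ee_rot: [180.0, -0.0, 54.3]
force: [0.9, 0.8, -3.7]
gripper_width: 37.5
gripper_force: 14.0
```

>>> apply_moves(deltas=[[-0.007, 0, -0.005, 0, -1], [-0.014, 0, -0.01, 0, -1], [-0.0215, 0, -0.0145, 0, -1], [-0.029, 0, -0.0185, 0, -1], [-0.037, 0, -0.0225, 0, -1]])

```text
time_s: 7.8
ee_pos: [498.9, -279.5, 140.0]
ee_rot: [180.0, -0.0, 54.4]
force: [0.9, 0.1, -0.5]
gripper_width: 37.8
gripper_force: 14.0
```

>>> apply_moves(deltas=[[-0.008, 0, -0.003, 0, -1], [-0.016, 0, -0.006, 0, -1], [-0.0245, 0, -0.0085, 0, -1], [-0.033, 0, -0.0105, 0, -1], [-0.0415, 0, -0.012, 0, -1]])

```text
time_s: 8.3
ee_pos: [474.8, -313.6, 152.3]
ee_rot: [179.9, -0.0, 54.4]
force: [1.3, 1.7, 6.1]
gripper_width: 37.4
gripper_force: 14.0
```

>>> apply_moves(deltas=[[-0.0085, 0, -0.001, 0, -1], [-0.0175, 0, -0.0015, 0, -1], [-0.026, 0, -0.0018, 0, -1], [-0.0345, 0, -0.0015, 0, -1], [-0.041, 0, -0.001, 0, -1]])

```text
time_s: 8.8
ee_pos: [450.4, -347.8, 153.8]
ee_rot: [179.9, 0.1, 54.4]
force: [0.0, 0.2, 8.7]
gripper_width: 37.7
gripper_force: 14.0
```

```bash
python3 - <<'E'
from h import *
s=env.state(); print(s["time_s"],s["ee_pos"].round(1),s["force"].round(1),s["torque"].round(2))
t=cams.grab_frame("top"); d=cams.grab_frame("side"); o=np.hstack([crop(t,330,190,100,80,4),crop(d,290,250,100,110,4)[80:400]]); cv2.imwrite("pics/c3.png",cv2.convertScaleAbs(o,alpha=1.5,beta=10))
E
```

```text
8.8 [ 450.4 -347.8  153.8] [0.  0.2 8.7] [ 0.19  0.07 -0.02]
```

View pics/c3.png

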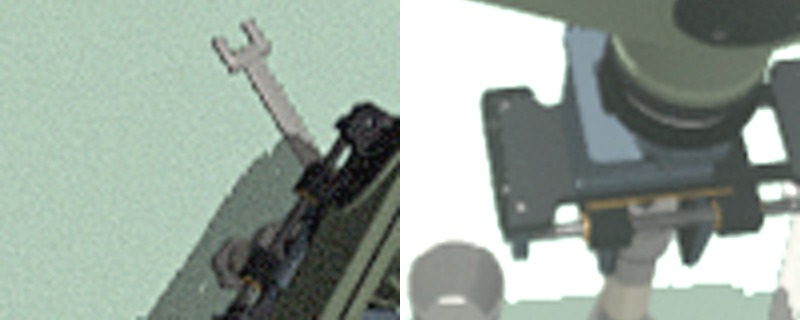

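Side crop: the column looks nearly upright under the gripper, with the head at about (650,240). I'll check the tilt numerically by comparing the beige label and tube edges with the projected vertical.

```bash
python3 - <<'E'
from h import *
d=cams.grab_frame("side"); s=env.state(); p=s["ee_pos"]
print(p, s["force"].round(1))
for z in(0,30,88,145,165): print(z,proj("side",[p[0],p[1],z]).round(1))
# rows below gripper: print horizontal extents of non-bench pixels near expected axis
bg=np.median(d[250:270,250:300].reshape(-1,3),0); print(bg)
for r in range(330,392,4):
    row=d[r].astype(int); m=np.abs(row-bg).sum(1)>60
    runs=[];k=325
    while k<400:
        if m[k]:
            a=k
            while k<420 and m[k]: k+=1
            if k-a>4: runs.append((a,k-1,row[(a+k)//2].tolist()))
        k+=1
    print(r,runs)
E
```

```text
[ 450.24878859 -347.95781828  153.75465641] [-0.2  0.5  8.1]
0 [343.9 356.2]
30 [345.  351.5]
88 [347.3 341.9]
145 [349.8 331.5]
165 [350.7 327.6]
[142. 156. 137.]
330 [(326, 357, [42, 45, 40]), (359, 366, [48, 50, 45]), (368, 385, [188, 205, 179]), (394, 419, [190, 207, 182])]
334 [(325, 337, [190, 207, 182]), (339, 354, [77, 80, 78]), (356, 364, [93, 101, 89]), (366, 384, [189, 204, 180]), (393, 419, [191, 207, 182])]
338 [(325, 338, [190, 207, 182]), (340, 352, [79, 82, 80]), (354, 383, [190, 207, 180]), (392, 419, [190, 206, 181])]
342 [(325, 339, [189, 207, 182]), (341, 382, [114, 125, 109]), (391, 419, [191, 207, 182])]
346 [(325, 386, [115, 126, 111]), (390, 419, [191, 209, 181])]
350 [(325, 388, [114, 125, 110]), (390, 419, [191, 209, 182])]
354 [(325, 388, [115, 125, 111]), (390, 419, [190, 208, 183])]
358 [(325, 419, [115, 125, 110])]
362 [(325, 419, [115, 126, 111])]
366 [(325, 419, [116, 126, 111])]
370 [(325, 419, [117, 127, 111])]
374 [(325, 419, [116, 126, 111])]
378 [(325, 338, [175, 191, 167]), (350, 419, [190, 207, 182])]
382 [(325, 340, [167, 182, 160]), (350, 419, [190, 207, 181])]
386 [(325, 419, [118, 128, 112])]
390 [(325, 336, [117, 127, 111]), (358, 364, [191, 208, 182]), (366, 419, [190, 208, 183])]
```

```bash
cat >> h.py <<'E'
def rows_axis(n,img,r0,r1,c0,c1,step=4):
    im=cv2.GaussianBlur(img,(3,3),0).astype(float); q=(im[...,1]-im[...,2])/im[...,1]
    for r in range(r0,r1,step):
        c=np.where(q[r,c0:c1]<0.075)[0]+c0
        print(r,(c.min(),c.max(),len(c),im[r,int(np.median(c))].round().tolist()) if len(c) else None)
E
python3 - <<'E'
from h import *
d=cams.grab_frame("side")
rows_axis("side",d,326,410,328,375)
E
```

```text
326 (np.int64(328), np.int64(370), 25, [60.0, 63.0, 60.0])
330 (np.int64(336), np.int64(356), 12, [80.0, 85.0, 83.0])
334 (np.int64(343), np.int64(353), 11, [74.0, 77.0, 75.0])
338 (np.int64(342), np.int64(352), 11, [79.0, 83.0, 80.0])
342 (np.int64(341), np.int64(352), 12, [93.0, 102.0, 102.0])
346 (np.int64(338), np.int64(351), 14, [91.0, 100.0, 101.0])
350 (np.int64(336), np.int64(353), 18, [84.0, 90.0, 89.0])
354 (np.int64(336), np.int64(352), 17, [80.0, 83.0, 82.0])
358 (np.int64(337), np.int64(351), 15, [87.0, 92.0, 90.0])
362 (np.int64(340), np.int64(348), 9, [85.0, 89.0, 85.0])
366 None
370 None
374 None
378 None
382 None
386 None
390 None
394 None
398 None
402 None
406 None
```

The foot shows at about (344,357) and the tube at (347,338), within 1 px of the projected vertical, so the column is upright. I'll release it so it stands freely, then re-grip it near the front edge of the pads.

>>> apply_moves(deltas=[[0, 0, 0, 0, -0.1], [0, 0, 0, 0, 0.0], [0, 0, 0, 0, 0.1], [0, 0, 0, 0, 0.1], [0, 0, 0, 0, 0.1]])

```text
time_s: 9.5
ee_pos: [450.7, -346.0, 152.1]
ee_rot: [-180.0, 0.0, 54.4]
force: [-0.1, 0.5, -0.4]
gripper_width: 50.3
gripper_force: 0.0
```

```bash
python3 - <<'E'
from h import *
s=env.state(); print(s["ee_pos"],s["force"].round(1),s["gripper_width"])
d=cams.grab_frame("side")
rows_axis("side",d,330,370,328,375)
for q in([450.4-.8*0,-348,0],):
  print([proj("side",[q[0],q[1],z]).round(1).tolist() for z in(0,30,145)])
E
```

```text
[ 450.6878052  -346.00474688  152.07474777] [-0.1  0.5 -0.4] 50.335462091424006
330 (np.int64(333), np.int64(359), 19, [93.0, 97.0, 96.0])
334 (np.int64(343), np.int64(358), 16, [86.0, 89.0, 88.0])
338 (np.int64(343), np.int64(356), 14, [77.0, 80.0, 78.0])
342 (np.int64(342), np.int64(353), 12, [75.0, 78.0, 76.0])
346 (np.int64(339), np.int64(352), 14, [88.0, 97.0, 97.0])
350 (np.int64(337), np.int64(352), 16, [89.0, 98.0, 98.0])
354 (np.int64(336), np.int64(352), 17, [78.0, 82.0, 79.0])
358 (np.int64(337), np.int64(351), 15, [90.0, 94.0, 92.0])
362 (np.int64(340), np.int64(348), 9, [81.0, 85.0, 83.0])
366 None
[[343.9, 356.1], [345.0, 351.5], [349.8, 331.5]]
```

It now stands upright and free at about (450,-347): the head's lower edge is at row 338 where 337 was predicted. Re-gripping with the tool 12 mm back along its x, then grip and lift 5 mm.

>>> apply_moves(deltas=[[-0.006, 0, 0.003, 0, 0.1], [-0.012, 0, 0.006, 0, 0.1], [-0.012, 0, 0.006, 0, -0.2], [-0.012, 0, 0.006, 0, -1], [-0.012, 0, 0.006, 0, -1]], grip_force=20)

```text
time_s: 10.05
ee_pos: [443.8, -355.9, 146.2]
ee_rot: [-180.0, 0.0, 54.4]
force: [0.6, -0.0, -1.3]
gripper_width: 37.9
gripper_force: 20.0
```

>>> apply_moves(deltas=[[0, 0, 0, 0, -1], [0, 0, 0, 0, -1], [0, 0, 0, 0, -1]], grip_force=40)

```text
time_s: 10.35
ee_pos: [443.9, -355.8, 146.2]
ee_rot: [-180.0, 0.0, 54.4]
force: [-0.9, -1.6, -3.6]
gripper_width: 37.3
gripper_force: 40.0
```

>>> apply_moves(deltas=[[0, 0, -0.002, 0, -1], [0, 0, -0.004, 0, -1], [0, 0, -0.006, 0, -1], [0, 0, -0.006, 0, -1]])

```text
time_s: 10.75
ee_pos: [443.9, -355.7, 152.3]
ee_rot: [-180.0, -0.0, 54.4]
force: [0.7, -0.0, -7.8]
gripper_width: 37.5
gripper_force: 40.0
```

```bash
python3 - <<'E'
from h import *
s=env.state(); print(s["time_s"],s["ee_pos"],s["ee_rot"],s["force"].round(1),s["torque"].round(2),s["gripper_width"])
p=s["ee_pos"]
def tcp(c,yaw): a=np.radians(yaw); return [c[0]-12*np.cos(a),c[1]-12*np.sin(a),p[2]]
w=[((475,-290),54.4),((500,-200),60),((500,-110),65),((500,-20),70),((500,60),75),((480,130),81.1),((S-110*X),81.1)]
chain(p,s["ee_rot"][2],[(tcp(c,y),y) for c,y in w])
d=cams.grab_frame("side"); rows_axis("side",d,326,370,328,375)
E
```

```text
10.75 [ 443.86924303 -355.66618081  152.308034  ] [-1.79980140e+02 -1.02426894e-02  5.43658025e+01] [ 0.7 -0.  -7.8] [-0.19  0.11  0.01] 37.537133139511496
[0.0595, -0.0129, -0.0, -0.0006] rows 1.22
[0.0878, -0.0309, -0.0, -0.0977] rows 1.86
[0.078, -0.044, -0.0, -0.0873] rows 1.79
[0.0816, -0.037, -0.0, -0.0873] rows 1.79
[0.0752, -0.0263, -0.0, -0.0873] rows 1.59
[0.0625, -0.0362, -0.0, -0.1065] rows 1.44
[0.0355, -0.0343, -0.0, 0.0] rows 0.99
326 (np.int64(336), np.int64(371), 31, [88.0, 93.0, 94.0])
330 (np.int64(335), np.int64(371), 28, [68.0, 70.0, 68.0])
334 (np.int64(336), np.int64(362), 12, [70.0, 72.0, 70.0])
338 (np.int64(344), np.int64(353), 10, [79.0, 82.0, 80.0])
342 (np.int64(343), np.int64(352), 10, [91.0, 100.0, 100.0])
346 (np.int64(339), np.int64(352), 14, [91.0, 101.0, 102.0])
350 (np.int64(336), np.int64(353), 18, [82.0, 87.0, 86.0])
354 (np.int64(336), np.int64(352), 17, [81.0, 84.0, 83.0])
358 (np.int64(338), np.int64(350), 13, [85.0, 88.0, 86.0])
362 (np.int64(341), np.int64(347), 7, [95.0, 101.0, 94.0])
366 None
```

>>> apply_moves(deltas=[[0.008, -0.002, 0, 0, -1], [0.02, -0.004, 0, 0, -1], [0.034, -0.007, 0, 0, -1], [0.048, -0.01, 0, 0, -1], [0.06, -0.013, 0, 0, -1]])

```text
time_s: 11.3
ee_pos: [468.9, -297.7, 152.4]
ee_rot: [-180.0, -0.0, 54.4]
force: [0.6, 0.6, -7.4]
gripper_width: 36.7
gripper_force: 40.0
```

>>> apply_moves(deltas=[[0.016, -0.005, 0, -0.02, -1], [0.034, -0.011, 0, -0.04, -1], [0.052, -0.018, 0, -0.06, -1], [0.07, -0.024, 0, -0.08, -1], [0.088, -0.031, 0, -0.098, -1]])

```text
time_s: 11.8
ee_pos: [494.7, -208.1, 152.5]
ee_rot: [180.0, -0.0, 60.1]
force: [-0.9, 0.0, -7.4]
gripper_width: 37.3
gripper_force: 40.0
```

>>> apply_moves(deltas=[[0.016, -0.009, 0, -0.017, -1], [0.031, -0.018, 0, -0.035, -1], [0.047, -0.026, 0, -0.052, -1], [0.062, -0.035, 0, -0.07, -1], [0.078, -0.044, 0, -0.087, -1]])

```text
time_s: 12.3
ee_pos: [495.2, -118.7, 152.5]
ee_rot: [180.0, -0.0, 65.1]
force: [0.3, 0.6, -7.6]
gripper_width: 37.2
gripper_force: 40.0
```

>>> apply_moves(deltas=[[0.016, -0.007, 0, -0.017, -1], [0.033, -0.015, 0, -0.035, -1], [0.049, -0.022, 0, -0.052, -1], [0.065, -0.03, 0, -0.07, -1], [0.0815, -0.037, 0, -0.087, -1]])

```text
time_s: 12.8
ee_pos: [495.8, -29.1, 152.6]
ee_rot: [-180.0, -0.0, 70.1]
force: [0.2, -0.3, -7.1]
gripper_width: 37.2
gripper_force: 40.0
```

>>> apply_moves(deltas=[[0.015, -0.005, 0, -0.017, -1], [0.03, -0.01, 0, -0.035, -1], [0.045, -0.016, 0, -0.052, -1], [0.06, -0.021, 0, -0.07, -1], [0.075, -0.026, 0, -0.087, -1]])

```text
time_s: 13.3
ee_pos: [497.1, 50.1, 152.6]
ee_rot: [-180.0, -0.0, 75.0]
force: [0.4, -0.2, -8.7]
gripper_width: 37.4
gripper_force: 40.0
```

>>> apply_moves(deltas=[[0.013, -0.007, 0, -0.021, -1], [0.026, -0.015, 0, -0.043, -1], [0.039, -0.022, 0, -0.064, -1], [0.052, -0.03, 0, -0.085, -1], [0.0625, -0.036, 0, -0.107, -1]])

```text
time_s: 13.8
ee_pos: [478.3, 119.6, 152.5]
ee_rot: [-180.0, -0.0, 81.2]
force: [-0.2, -0.6, -7.9]
gripper_width: 36.7
gripper_force: 40.0
```

>>> apply_moves(deltas=[[0.01, -0.01, 0, 0, -1], [0.02, -0.02, 0, 0, -1], [0.03, -0.028, 0, 0, -1], [0.0355, -0.034, 0, 0, -1], [0.0355, -0.034, 0, 0, -1]])

```text
time_s: 14.3
ee_pos: [450.1, 159.3, 152.4]
ee_rot: [-180.0, 0.0, 81.1]
force: [-0.5, -0.5, -8.4]
gripper_width: 37.4
gripper_force: 40.0
```

```bash
python3 - <<'E'
from h import *
s=env.state(); print(s["time_s"],s["ee_pos"],s["ee_rot"],s["force"].round(1),s["torque"].round(2),s["gripper_width"],ws(s["ee_pos"]))
d=cams.grab_frame("side");t=cams.grab_frame("top"); c=s["ee_pos"][:2]+12*X
print([proj("side",[*c,z]).round(1).tolist() for z in(5,35,92,150)])
u,v=proj("side",[*c,60]).astype(int)
o=np.hstack([crop(t,150,200,100,100,4),crop(d,u-50,v-60,100,100,4)]); cv2.imwrite("pics/c4.png",cv2.convertScaleAbs(o,alpha=1.5,beta=10)); print(u,v)
E
```

```text
14.3 [450.11108743 159.32162638 152.43103936] [-1.79975349e+02  1.49557521e-03  8.11399976e+01] [-0.5 -0.5 -8.4] [-0.31  0.09  0.03] 37.423695358876756 [-121.2   -0.3]
[[222.8, 232.1], [221.5, 226.2], [218.9, 214.2], [216.0, 201.1]]
220 221
```

View pics/c4.png

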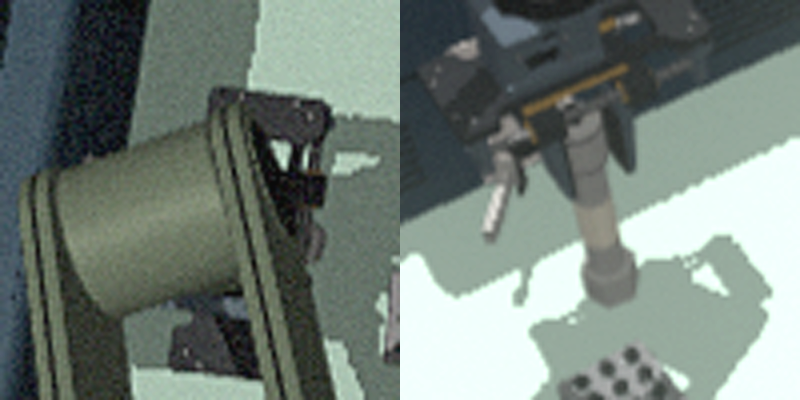

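Side crop: the column hangs upright between the pads, with its foot near (610,275) beside the rack and the keeper open at left (505,165)–(490,235). I'll set it down, then tilt it foot-forward with a light grip so the foot can go in under the heater.

>>> apply_moves(deltas=[[0, 0, 0.002, 0, -1], [0, 0, 0.004, 0, -1], [0, 0, 0.006, 0, -1], [0, 0, 0.0065, 0, -1]])

```text
time_s: 14.8
ee_pos: [451.2, 158.4, 146.1]
ee_rot: [180.0, -0.0, 81.0]
force: [-1.9, -0.8, -1.3]
gripper_width: 37.3
gripper_force: 40.0
```

>>> apply_moves(deltas=[[0, 0, 0, 0, -1], [0, 0, 0, 0, -1], [-0.003, 0, 0, 0, -1], [-0.007, 0, 0, 0, -1], [-0.011, 0, 0, 0, -1]], grip_force=8)

```text
time_s: 15.3
ee_pos: [449.7, 147.9, 146.4]
ee_rot: [179.9, -0.1, 81.1]
force: [0.6, 1.9, -0.9]
gripper_width: 37.4
gripper_force: 8.0
```

```bash
python3 - <<'E'
from h import *
s=env.state(); print(s["time_s"],s["ee_pos"].round(1),s["force"].round(1),s["torque"].round(2),s["gripper_width"].round(1),ws(s["ee_pos"]))
d=cams.grab_frame("side"); rows_axis("side",d,194,246,200,245)
for x in(-109,-120): print([proj("side",[*sw(x,0),z]).round(1).tolist() for z in(0,20,30,87,145)])
E
```

```text
Traceback (most recent call last):
AttributeError: 'float' object has no attribute 'round'
```

```bash
python3 - <<'E'
from h import *
s=env.state(); print(s["force"].round(1),s["torque"].round(2),ws(s["ee_pos"]))
d=cams.grab_frame("side"); rows_axis("side",d,194,246,200,245,3)
for x in(-109,-120): print([proj("side",[*sw(x,0),z]).round(1).tolist() for z in(0,20,30,87,145)])
E
```

```text
[ 0.6  1.9 -0.9] [ 0.25  0.05 -0.01] [-132.5   -1.6]
194 (np.int64(200), np.int64(223), 19, [43.0, 45.0, 43.0])
197 (np.int64(200), np.int64(223), 18, [47.0, 50.0, 47.0])
200 (np.int64(200), np.int64(224), 20, [52.0, 54.0, 53.0])
203 (np.int64(214), np.int64(223), 10, [65.0, 68.0, 67.0])
206 (np.int64(215), np.int64(222), 8, [64.0, 67.0, 66.0])
209 (np.int64(216), np.int64(223), 8, [63.0, 66.0, 65.0])
212 (np.int64(217), np.int64(224), 8, [66.0, 69.0, 67.0])
215 (np.int64(215), np.int64(224), 10, [70.0, 74.0, 74.0])
218 (np.int64(216), np.int64(225), 10, [79.0, 87.0, 88.0])
221 (np.int64(217), np.int64(225), 9, [80.0, 89.0, 89.0])
224 (np.int64(218), np.int64(226), 9, [78.0, 85.0, 85.0])
227 (np.int64(217), np.int64(228), 12, [67.0, 71.0, 68.0])
230 (np.int64(216), np.int64(229), 14, [68.0, 71.0, 70.0])
233 (np.int64(217), np.int64(229), 13, [73.0, 76.0, 75.0])
236 (np.int64(219), np.int64(228), 10, [68.0, 71.0, 69.0])
239 None
242 None
245 None
[[222.9, 233.1], [222.0, 229.2], [221.6, 227.2], [219.0, 215.2], [216.1, 202.2]]
[[224.5, 235.5], [223.6, 231.5], [223.2, 229.5], [220.6, 217.6], [217.8, 204.6]]
```

The foot stayed put (centre column 222.8, matching x≈-109), so the column is pivoting in the pads. I'll continue the tilt and then clamp firmly.

>>> apply_moves(deltas=[[-0.005, 0, -0.0005, 0, -1], [-0.01, 0, -0.0005, 0, -1], [-0.015, 0, 0, 0, -1], [-0.02, 0, 0, 0, -1], [-0.026, 0, 0.0005, 0, -1]])

```text
time_s: 15.85
ee_pos: [445.6, 121.6, 145.9]
ee_rot: [179.9, -0.0, 81.1]
force: [-0.5, 0.7, 3.6]
gripper_width: 37.5
gripper_force: 8.0
```

>>> apply_moves(deltas=[[0, 0, 0, 0, -1], [0, 0, 0, 0, -1], [0, 0, 0, 0, -1], [0, 0, -0.003, 0, -1], [0, 0, -0.005, 0, -1]], grip_force=60)

```text
time_s: 16.35
ee_pos: [443.4, 121.4, 148.9]
ee_rot: [-179.7, 0.2, 81.1]
force: [0.1, 0.1, -8.3]
gripper_width: 36.8
gripper_force: 60.0
```

```bash
python3 - <<'E'
from h import *
s=env.state(); print(s["time_s"],s["ee_pos"],s["force"].round(1),s["torque"].round(2),ws(s["ee_pos"]),s["ee_rot"])
d=cams.grab_frame("side"); rows_axis("side",d,197,246,200,245,3)
for h,f in((-146,-109),(-146,-115),(-146,-120)): print([proj("side",[*sw(f+(h-f)*z/165,0),z+8]).round(1).tolist() for z in(0,15,30,87,145)])
E
```

```text
16.35 [443.39266768 121.4120266  148.86842848] [ 0.1  0.1 -8.3] [-0.34  0.18 -0.  ] [-159.7    0.5] [-1.79741880e+02  1.53171509e-01  8.11011902e+01]
197 (np.int64(200), np.int64(228), 23, [65.0, 69.0, 68.0])
200 (np.int64(200), np.int64(229), 20, [44.0, 46.0, 44.0])
203 (np.int64(207), np.int64(228), 15, [74.0, 77.0, 76.0])
206 (np.int64(200), np.int64(227), 21, [42.0, 44.0, 41.0])
209 (np.int64(218), np.int64(226), 9, [63.0, 66.0, 65.0])
212 (np.int64(219), np.int64(225), 7, [61.0, 64.0, 62.0])
215 (np.int64(220), np.int64(225), 6, [62.0, 65.0, 64.0])
218 (np.int64(220), np.int64(226), 7, [66.0, 69.0, 68.0])
221 (np.int64(218), np.int64(226), 9, [76.0, 84.0, 84.0])
224 (np.int64(218), np.int64(226), 9, [76.0, 84.0, 85.0])
227 (np.int64(217), np.int64(229), 13, [74.0, 80.0, 80.0])
230 (np.int64(216), np.int64(228), 13, [65.0, 68.0, 66.0])
233 (np.int64(217), np.int64(228), 12, [78.0, 81.0, 80.0])
236 (np.int64(218), np.int64(228), 11, [69.0, 72.0, 70.0])
239 (np.int64(222), np.int64(223), 2, [79.0, 84.0, 79.0])
242 None
245 None
[[222.6, 231.5], [222.4, 229.3], [222.2, 227.0], [221.6, 217.8], [220.9, 207.6]]
[[223.4, 232.8], [223.2, 230.5], [223.0, 228.1], [222.0, 218.4], [221.0, 207.8]]
[[224.2, 233.9], [223.9, 231.5], [223.6, 228.9], [222.4, 218.9], [221.1, 207.9]]
```

The foot centre reads 222.3 px, so the foot is at about x=-110, tilted about 13° and lifted clear (8.3 N carried). Moving in along seat x, slowly at the end.

>>> apply_moves(deltas=[[0.006, 0, 0, 0, -1], [0.018, 0, 0, 0, -1], [0.032, 0, 0, 0, -1], [0.046, 0, 0, 0, -1], [0.055, 0, 0, 0, -1]])

```text
time_s: 16.9
ee_pos: [454.1, 178.4, 150.3]
ee_rot: [180.0, -0.0, 81.1]
force: [-0.3, -0.4, -7.6]
gripper_width: 36.4
gripper_force: 60.0
```

>>> apply_moves(deltas=[[0.005, 0, 0, 0, -1], [0.01, 0, 0, 0, -1], [0.015, 0, 0, 0, -1], [0.019, 0, 0, 0, -1], [0.022, 0, 0, 0, -1]])

```text
time_s: 17.4
ee_pos: [457.2, 198.3, 150.4]
ee_rot: [180.0, -0.0, 81.0]
force: [-0.4, -0.4, -6.8]
gripper_width: 37.0
gripper_force: 60.0
```

>>> apply_moves(deltas=[[0.004, 0, 0, 0, -1], [0.008, 0, 0, 0, -1], [0.012, 0, 0, 0, -1], [0.015, 0, 0, 0, -1], [0.015, 0, 0, 0, -1]])

```text
time_s: 17.9
ee_pos: [459.7, 213.4, 150.4]
ee_rot: [180.0, -0.0, 81.1]
force: [-0.4, -0.8, -7.4]
gripper_width: 36.4
gripper_force: 60.0
```

```bash
python3 - <<'E'
from h import *
s=env.state(); print(s["time_s"],s["ee_pos"],s["force"].round(1),s["torque"].round(2),ws(s["ee_pos"]),s["ee_rot"])
E
```

```text
17.9 [459.66811855 213.39084485 150.43238301] [-0.4 -0.8 -7.4] [-0.37  0.13 -0.02] [-66.3  -1.3] [ 1.79989974e+02 -2.26370603e-02  8.10809564e+01]
```

The head is at x≈-54 and the foot at about -16, with nothing touching. I'll set the foot down and tilt further with a light grip, so the foot can go deeper in front of the heater.

>>> apply_moves(deltas=[[0, -0.001, 0.001, 0, -1], [0, -0.001, 0.002, 0, -1], [0, -0.001, 0.003, 0, -1], [0, -0.001, 0.004, 0, -1], [0, -0.001, 0.0045, 0, -1]])

```text
time_s: 18.4
ee_pos: [458.6, 213.1, 146.3]
ee_rot: [180.0, -0.0, 81.1]
force: [-0.8, 0.2, -2.4]
gripper_width: 36.7
gripper_force: 60.0
```

>>> apply_moves(deltas=[[0, 0, 0, 0, -1], [0, 0, 0, 0, -1], [-0.003, 0, 0, 0, -1], [-0.006, 0, 0.0005, 0, -1], [-0.01, 0, 0.001, 0, -1]], grip_force=8)

```text
time_s: 18.9
ee_pos: [457.3, 203.2, 145.4]
ee_rot: [179.9, -0.1, 81.1]
force: [-0.7, 0.3, -1.7]
gripper_width: 37.6
gripper_force: 8.0
```

```bash
python3 - <<'E'
from h import *
s=env.state(); print(s["time_s"],s["force"].round(1),s["torque"].round(2),ws(s["ee_pos"]),s["ee_pos"][2])
d=cams.grab_frame("side"); cv2.imwrite("pics/d5.png",d)
c=proj("side",[*sw(-16,0),0]).astype(int); rows_axis("side",d,c[1]-35,c[1]+16,c[0]-16,c[0]+24,3)
for h,f in((-64,-12),(-64,-16),(-64,-20)): print([proj("side",[*sw(f+(h-f)*z/165,0),z+4]).round(1).tolist() for z in(0,15,30,87,145)])
E
```

```text
18.9 [-0.7  0.3 -1.7] [0.02 0.1  0.02] [-76.7  -0.6] 145.42438319983071
179 (np.int64(193), np.int64(215), 23, [70.0, 73.0, 74.0])
182 (np.int64(193), np.int64(217), 21, [34.0, 35.0, 34.0])
185 (np.int64(193), np.int64(216), 19, [58.0, 60.0, 59.0])
188 (np.int64(193), np.int64(216), 19, [73.0, 76.0, 75.0])
191 (np.int64(193), np.int64(218), 21, [57.0, 60.0, 59.0])
194 (np.int64(193), np.int64(218), 21, [58.0, 61.0, 60.0])
197 (np.int64(193), np.int64(213), 13, [49.0, 51.0, 49.0])
200 (np.int64(193), np.int64(214), 20, [61.0, 63.0, 63.0])
203 (np.int64(193), np.int64(214), 18, [75.0, 82.0, 79.0])
206 (np.int64(193), np.int64(214), 18, [80.0, 87.0, 82.0])
209 (np.int64(193), np.int64(216), 18, [64.0, 68.0, 67.0])
212 (np.int64(193), np.int64(216), 17, [63.0, 65.0, 63.0])
215 (np.int64(193), np.int64(216), 15, [73.0, 76.0, 75.0])
218 (np.int64(193), np.int64(214), 10, [62.0, 65.0, 63.0])
221 None
224 None
227 None
[[209.2, 212.4], [209.1, 210.4], [209.0, 208.2], [208.6, 199.7], [208.1, 190.3]]
[[209.8, 213.2], [209.6, 211.1], [209.5, 208.9], [208.9, 200.1], [208.2, 190.4]]
[[210.3, 214.0], [210.1, 211.8], [209.9, 209.5], [209.1, 200.5], [208.3, 190.5]]
```

The foot measures x≈-16 (right edge 216, bottom row about 219.5), as intended. Tilting on to about 21°, then clamp, lift slightly and move in 10 mm.

>>> apply_moves(deltas=[[-0.003, 0, 0.0005, 0, -1], [-0.006, 0, 0.001, 0, -1], [-0.009, 0, 0.002, 0, -1], [-0.012, 0, 0.003, 0, -1], [-0.012, 0, 0.003, 0, -1]])

```text
time_s: 19.45
ee_pos: [455.7, 190.8, 142.9]
ee_rot: [179.9, -0.0, 81.1]
force: [-1.1, -1.7, 6.2]
gripper_width: 37.4
gripper_force: 8.0
```

>>> apply_moves(deltas=[[0, 0, 0, 0, -1], [0, 0, 0, 0, -1], [0, 0, -0.002, 0, -1], [0, 0, -0.003, 0, -1], [0.003, 0, -0.003, 0, -1]], grip_force=60)

```text
time_s: 19.95
ee_pos: [454.8, 193.5, 144.3]
ee_rot: [-179.9, 0.1, 81.1]
force: [-0.8, -1.2, -0.3]
gripper_width: 36.3
gripper_force: 60.0
```

>>> apply_moves(deltas=[[0.003, 0, 0, 0, -1], [0.007, 0, 0, 0, -1], [0.007, 0, 0.0015, 0, -1], [0.007, 0, 0.003, 0, -1], [0.007, 0, 0.0035, 0, -1]])

```text
time_s: 20.45
ee_pos: [457.4, 201.3, 144.9]
ee_rot: [179.8, -0.0, 81.1]
force: [-5.0, -6.3, 23.8]
gripper_width: 36.6
gripper_force: 60.1
```

```bash
python3 - <<'E'
from h import *
s=env.state(); print(s["time_s"],s["force"].round(1),s["torque"].round(2),ws(s["ee_pos"]),s["ee_pos"][2])
d=cams.grab_frame("side"); cv2.imwrite("pics/d6.png",d)
c=proj("side",[*sw(-8,0),0]).astype(int); rows_axis("side",d,c[1]-35,c[1]+16,c[0]-16,c[0]+24,3)
for h,f in((-66,-4),(-66,-8),(-66,-12)): print([proj("side",[*sw(f+(h-f)*z/165,0),z+6]).round(1).tolist() for z in(0,15,30,87,145)])
E
```

```text
20.45 [-5.  -6.3 23.8] [-1.35  1.63  0.19] [-78.6  -0.9] 144.92040506389841
177 (np.int64(197), np.int64(221), 23, [77.0, 81.0, 84.0])
180 (np.int64(192), np.int64(215), 24, [45.0, 47.0, 47.0])
183 (np.int64(192), np.int64(217), 21, [34.0, 36.0, 35.0])
186 (np.int64(192), np.int64(216), 20, [61.0, 64.0, 62.0])
189 (np.int64(192), np.int64(218), 20, [67.0, 69.0, 69.0])
192 (np.int64(192), np.int64(219), 22, [59.0, 61.0, 60.0])
195 (np.int64(192), np.int64(217), 19, [55.0, 57.0, 56.0])
198 (np.int64(192), np.int64(213), 14, [32.0, 32.0, 29.0])
201 (np.int64(192), np.int64(214), 21, [78.0, 82.0, 81.0])
204 (np.int64(192), np.int64(214), 18, [81.0, 88.0, 84.0])
207 (np.int64(193), np.int64(214), 17, [74.0, 81.0, 80.0])
210 (np.int64(192), np.int64(216), 17, [64.0, 67.0, 67.0])
213 (np.int64(192), np.int64(216), 17, [64.0, 66.0, 65.0])
216 (np.int64(192), np.int64(216), 16, [74.0, 77.0, 76.0])
219 (np.int64(192), np.int64(214), 11, [63.0, 65.0, 64.0])
222 None
225 None
[[208.1, 210.5], [208.1, 208.5], [208.1, 206.6], [208.1, 198.7], [208.2, 190.0]]
[[208.6, 211.2], [208.6, 209.3], [208.5, 207.2], [208.4, 199.1], [208.2, 190.1]]
[[209.1, 212.0], [209.1, 210.0], [209.0, 207.9], [208.7, 199.5], [208.3, 190.2]]
```

The foot was still on the bench and didn't advance: it still measures x≈-16, and the tool is pressing with 24 N. Lifting until the full weight is carried.

>>> apply_moves(deltas=[[0, 0, -0.002, 0, -1], [0, 0, -0.004, 0, -1], [0, 0, -0.006, 0, -1], [0, 0, -0.007, 0, -1], [0, 0, -0.007, 0, -1]])

```text
time_s: 21.0
ee_pos: [456.4, 201.5, 147.7]
ee_rot: [-179.9, 0.0, 81.1]
force: [-0.2, 0.3, -7.4]
gripper_width: 36.9
gripper_force: 60.0
```

```bash
python3 - <<'E'
from h import *
s=env.state(); print(s["time_s"],s["force"].round(1),s["torque"].round(2),ws(s["ee_pos"]),s["ee_pos"][2])
d=cams.grab_frame("side"); cv2.imwrite("pics/d7.png",d)
rows_axis("side",d,180,224,204,224,3)
E
```

```text
21.0 [-0.2  0.3 -7.4] [-0.42  0.12 -0.01] [-78.6   0. ] 147.69470310997733
180 (np.int64(204), np.int64(215), 12, [48.0, 48.0, 48.0])
183 (np.int64(204), np.int64(215), 12, [50.0, 51.0, 50.0])
186 (np.int64(205), np.int64(218), 12, [78.0, 81.0, 81.0])
189 (np.int64(205), np.int64(216), 12, [58.0, 60.0, 60.0])
192 (np.int64(205), np.int64(218), 14, [59.0, 62.0, 61.0])
195 (np.int64(206), np.int64(217), 12, [55.0, 58.0, 56.0])
198 (np.int64(207), np.int64(213), 7, [59.0, 62.0, 61.0])
201 (np.int64(204), np.int64(213), 10, [58.0, 63.0, 62.0])
204 (np.int64(204), np.int64(213), 10, [72.0, 80.0, 80.0])
207 (np.int64(204), np.int64(215), 12, [72.0, 79.0, 80.0])
210 (np.int64(204), np.int64(215), 12, [61.0, 64.0, 62.0])
213 (np.int64(204), np.int64(215), 12, [69.0, 72.0, 71.0])
216 (np.int64(205), np.int64(214), 10, [65.0, 67.0, 66.0])
219 (np.int64(208), np.int64(208), 1, [77.0, 82.0, 76.0])
222 None
```

Full weight is now carried (-7.4 N) and the foot is at about x=-12. Moving in 5 mm and setting it down.

>>> apply_moves(deltas=[[0.002, 0, 0, 0, -1], [0.005, 0, 0, 0, -1], [0.005, 0, 0.001, 0, -1], [0.005, 0, 0.0015, 0, -1], [0.005, 0, 0.0015, 0, -1]])

```text
time_s: 21.55
ee_pos: [457.3, 206.1, 146.7]
ee_rot: [-180.0, 0.0, 81.1]
force: [-1.2, -0.7, -8.2]
gripper_width: 36.6
gripper_force: 60.0
```

```bash
python3 - <<'E'
from h import *
s=env.state(); print(s["time_s"],s["force"].round(1),s["torque"].round(2),ws(s["ee_pos"]),s["ee_pos"][2])
d=cams.grab_frame("side"); cv2.imwrite("pics/d8.png",d)
rows_axis("side",d,186,224,204,224,3)
for h,f in((-61,-4),(-61,-8),(-61,-12)): print([proj("side",[*sw(f+(h-f)*z/165,0),z+5]).round(1).tolist() for z in(0,15,30,87,145)])
E
```

```text
21.55 [-1.2 -0.7 -8.2] [-0.35  0.1   0.09] [-73.9  -0.1] 146.73906966643446
186 (np.int64(204), np.int64(216), 13, [74.0, 75.0, 76.0])
189 (np.int64(205), np.int64(216), 12, [57.0, 58.0, 58.0])
192 (np.int64(205), np.int64(218), 14, [56.0, 58.0, 58.0])
195 (np.int64(206), np.int64(217), 12, [59.0, 62.0, 61.0])
198 (np.int64(206), np.int64(213), 8, [60.0, 62.0, 61.0])
201 (np.int64(204), np.int64(213), 10, [68.0, 74.0, 74.0])
204 (np.int64(204), np.int64(213), 10, [72.0, 80.0, 81.0])
207 (np.int64(204), np.int64(214), 11, [68.0, 74.0, 74.0])
210 (np.int64(204), np.int64(215), 12, [61.0, 63.0, 62.0])
213 (np.int64(204), np.int64(214), 11, [73.0, 76.0, 75.0])
216 (np.int64(204), np.int64(214), 11, [62.0, 64.0, 63.0])
219 None
222 None
[[208.1, 210.7], [208.1, 208.7], [208.0, 206.6], [207.8, 198.4], [207.6, 189.3]]
[[208.7, 211.4], [208.6, 209.4], [208.5, 207.3], [208.1, 198.8], [207.6, 189.4]]
[[209.2, 212.2], [209.0, 210.1], [208.9, 207.9], [208.3, 199.2], [207.7, 189.5]]
```

>>> apply_moves(deltas=[[0.002, 0, 0, 0, -1], [0.0035, 0, 0.0005, 0, -1], [0.0035, 0, 0.001, 0, -1], [0.0035, 0, 0.0015, 0, -1], [0.0035, 0, 0.0015, 0, -1]])

```text
time_s: 22.1
ee_pos: [457.9, 209.6, 145.3]
ee_rot: [-180.0, 0.0, 81.1]
force: [0.0, -0.5, -7.4]
gripper_width: 36.6
gripper_force: 60.0
```

>>> apply_moves(deltas=[[0, 0, 0.0005, 0, -1], [0, 0, 0.001, 0, -1], [0, 0, 0.001, 0, -1]])

```text
time_s: 22.4
ee_pos: [458.1, 209.7, 144.8]
ee_rot: [180.0, -0.0, 81.1]
force: [-1.1, -0.7, -3.6]
gripper_width: 36.1
gripper_force: 60.0
```

```bash
python3 - <<'E'
from h import *
s=env.state(); print(s["time_s"],s["force"].round(1),s["torque"].round(2),ws(s["ee_pos"]),s["ee_pos"][2],s["qvel"].round(1))
d=cams.grab_frame("side"); cv2.imwrite("pics/d9.png",d)
rows_axis("side",d,204,224,204,224,2)
E
```

```text
22.4 [-1.1 -0.7 -3.6] [-0.4   0.27 -0.03] [-70.2  -0.3] 144.82476671805338 [ 0.  -0.1 -0.  -0.  -0.1 -0.1]
204 (np.int64(204), np.int64(212), 9, [72.0, 80.0, 81.0])
206 (np.int64(204), np.int64(214), 11, [71.0, 78.0, 79.0])
208 (np.int64(204), np.int64(214), 11, [62.0, 65.0, 64.0])
210 (np.int64(204), np.int64(214), 11, [61.0, 64.0, 63.0])
212 (np.int64(204), np.int64(214), 11, [70.0, 73.0, 72.0])
214 (np.int64(204), np.int64(214), 11, [66.0, 70.0, 68.0])
216 (np.int64(205), np.int64(212), 8, [61.0, 65.0, 63.0])
218 None
220 None
222 None
```

The foot is down at x≈-5, deeper than the gripper can let go of safely, since it must be eased past its balance angle. I'll back off 4 mm, loosen the grip, and prepare the swing-up.

>>> apply_moves(deltas=[[0, 0, -0.002, 0, -1], [0, 0, -0.003, 0, -1], [-0.002, 0, -0.003, 0, -1], [-0.004, 0, -0.003, 0, -1], [-0.004, 0, -0.001, 0, -1]])

```text
time_s: 22.95
ee_pos: [457.4, 205.4, 145.4]
ee_rot: [180.0, 0.0, 81.1]
force: [-0.4, -0.2, -7.5]
gripper_width: 36.4
gripper_force: 60.0
```

>>> apply_moves(deltas=[[0, 0, 0.0005, 0, -1], [0, 0, 0.001, 0, -1], [0, 0, 0.0015, 0, -1]])

```text
time_s: 23.25
ee_pos: [457.7, 205.8, 144.7]
ee_rot: [180.0, -0.0, 81.1]
force: [-1.6, -1.9, 1.1]
gripper_width: 36.3
gripper_force: 60.0
```

```bash
python3 - <<'E'
from h import *
s=env.state(); print(s["time_s"],s["force"].round(1),s["torque"].round(2),ws(s["ee_pos"]),s["ee_pos"][2])
d=cams.grab_frame("side"); cv2.imwrite("pics/d10.png",d)
rows_axis("side",d,204,224,204,224,2)
E
```

```text
23.25 [-1.6 -1.9  1.1] [-0.48  0.49  0.06] [-74.2  -0.5] 144.67527164153208
204 (np.int64(204), np.int64(213), 10, [73.0, 80.0, 80.0])
206 (np.int64(204), np.int64(214), 11, [72.0, 80.0, 81.0])
208 (np.int64(204), np.int64(215), 12, [66.0, 70.0, 71.0])
210 (np.int64(204), np.int64(215), 12, [61.0, 63.0, 62.0])
212 (np.int64(204), np.int64(215), 12, [66.0, 68.0, 67.0])
214 (np.int64(204), np.int64(214), 11, [72.0, 75.0, 75.0])
216 (np.int64(205), np.int64(214), 10, [63.0, 66.0, 64.0])
218 (np.int64(208), np.int64(210), 3, [66.0, 70.0, 67.0])
220 None
222 None
```

>>> apply_moves(deltas=[[0, 0, 0, 0, -1], [0, 0, 0, 0, -1], [-0.004, 0, 0.0005, 0, -1], [-0.008, 0, 0.0015, 0, -1], [-0.012, 0, 0.003, 0, -1]], grip_force=6)

```text
time_s: 23.8
ee_pos: [456.2, 193.5, 141.9]
ee_rot: [179.9, -0.0, 81.1]
force: [-1.3, -1.6, 7.8]
gripper_width: 37.6
gripper_force: 6.0
```

>>> apply_moves(deltas=[[-0.002, 0, 0.0005, 0, -1], [-0.004, 0, 0.001, 0, -1], [-0.004, 0, 0.001, 0, -1]])

```text
time_s: 24.1
ee_pos: [455.4, 189.2, 140.8]
ee_rot: [179.9, -0.0, 81.0]
force: [0.1, -1.5, 5.9]
gripper_width: 37.8
gripper_force: 6.0
```

```bash
python3 - <<'E'
from h import *
s=env.state(); print(s["time_s"],s["force"].round(1),s["torque"].round(2),ws(s["ee_pos"]),s["ee_pos"][2],s["gripper_width"])
d=cams.grab_frame("side"); cv2.imwrite("pics/d11.png",d)
rows_axis("side",d,190,224,204,224,2)
E
```

```text
24.1 [ 0.1 -1.5  5.9] [-0.26  0.1   0.04] [-90.8  -0.9] 140.77527455563697 37.78514479867711
190 (np.int64(207), np.int64(218), 12, [78.0, 81.0, 80.0])
192 (np.int64(207), np.int64(218), 12, [75.0, 77.0, 77.0])
194 (np.int64(207), np.int64(218), 12, [58.0, 59.0, 59.0])
196 (np.int64(208), np.int64(215), 8, [58.0, 60.0, 59.0])
198 (np.int64(208), np.int64(214), 7, [56.0, 58.0, 57.0])
200 (np.int64(209), np.int64(215), 7, [56.0, 58.0, 58.0])
202 (np.int64(209), np.int64(214), 6, [60.0, 63.0, 63.0])
204 (np.int64(205), np.int64(214), 7, [67.0, 74.0, 74.0])
206 (np.int64(205), np.int64(214), 10, [54.0, 58.0, 55.0])
208 (np.int64(204), np.int64(215), 12, [69.0, 76.0, 76.0])
210 (np.int64(204), np.int64(215), 12, [63.0, 66.0, 65.0])
212 (np.int64(204), np.int64(215), 12, [60.0, 63.0, 62.0])
214 (np.int64(204), np.int64(214), 11, [73.0, 75.0, 74.0])
216 (np.int64(205), np.int64(214), 10, [66.0, 68.0, 67.0])
218 (np.int64(208), np.int64(211), 4, [65.0, 69.0, 65.0])
220 None
222 None
```

>>> apply_moves(deltas=[[0.008, 0, -0.0025, 0, -1], [0.027, 0, -0.0065, 0, -1], [0.031, 0, -0.007, 0, 0.2], [0.031, 0, -0.007, 0, 0.2], [0.031, 0, -0.007, 0, 0.2]], grip_force=4)

```text
time_s: 24.65
ee_pos: [459.4, 220.2, 146.6]
ee_rot: [-180.0, 0.0, 81.1]
force: [-0.4, -0.2, -0.3]
gripper_width: 53.9
gripper_force: 0.0
```

```bash
python3 - <<'E'
from h import *
s=env.state(); print(s["time_s"],s["force"].round(1),s["torque"].round(2),ws(s["ee_pos"]),s["ee_pos"][2],s["gripper_width"])
for k in range(3):
    d=cams.grab_frame("side")
cv2.imwrite("pics/d12.png",d)
rows_axis("side",d,170,224,200,224,3)
for f in (-5,-9,-13): print([proj("side",[*sw(f,0),z]).round(1).tolist() for z in(0,30,87,145,165)])
E
```

```text
24.65 [-0.4 -0.2 -0.3] [-0.05  0.03  0.05] [-59.6  -0. ] 146.55583933759436 53.927474613053874
170 (np.int64(200), np.int64(220), 15, [54.0, 69.0, 77.0])
173 (np.int64(200), np.int64(220), 19, [52.0, 52.0, 52.0])
176 (np.int64(200), np.int64(216), 13, [47.0, 48.0, 47.0])
179 (np.int64(200), np.int64(211), 12, [66.0, 68.0, 68.0])
182 (np.int64(200), np.int64(211), 12, [58.0, 60.0, 60.0])
185 (np.int64(200), np.int64(213), 14, [61.0, 63.0, 63.0])
188 (np.int64(200), np.int64(215), 16, [58.0, 60.0, 60.0])
191 (np.int64(200), np.int64(217), 18, [64.0, 67.0, 67.0])
194 (np.int64(201), np.int64(218), 18, [68.0, 72.0, 73.0])
197 (np.int64(202), np.int64(213), 12, [76.0, 83.0, 85.0])
200 (np.int64(200), np.int64(212), 13, [77.0, 85.0, 87.0])
203 (np.int64(200), np.int64(211), 12, [75.0, 83.0, 85.0])
206 (np.int64(203), np.int64(214), 12, [68.0, 72.0, 72.0])
209 (np.int64(202), np.int64(215), 14, [64.0, 66.0, 66.0])
212 (np.int64(202), np.int64(215), 14, [72.0, 74.0, 73.0])
215 (np.int64(204), np.int64(214), 11, [66.0, 68.0, 67.0])
218 (np.int64(206), np.int64(211), 6, [68.0, 72.0, 69.0])
221 None
[[208.5, 211.9], [207.0, 205.8], [204.0, 193.7], [200.8, 180.5], [199.6, 175.7]]
[[209.0, 212.6], [207.5, 206.6], [204.6, 194.5], [201.3, 181.3], [200.1, 176.5]]
[[209.6, 213.4], [208.1, 207.4], [205.1, 195.3], [201.9, 182.1], [200.7, 177.3]]
```

The label sits at row 199 and the foot centre at (208.6, 212), so the column stands upright at x≈-8 in the holder, and the tool is free. Next I'll back out, close the fingers and sweep the keeper round from its outer side.

```bash
python3 - <<'E'
from h import *
s=env.state(); p=s["ee_pos"]
W=[(-150,5,146.5),(-150,105,110),(-95,108,76),(-92,52,76),(-88,23,76),(-82,2,76),(-110,2,76)]
chain(p,s["ee_rot"][2],[([*sw(a,b),z],81.1) for a,b,z in W])
E
```

```text
[-0.0902, -0.005, 0.0002, -0.001] rows 1.81
[0.0, -0.1, 0.0365, 0.0] rows 2.13
[0.055, -0.003, 0.034, 0.0] rows 1.29
[0.003, 0.056, 0.0, 0.0] rows 1.12
[0.004, 0.029, 0.0, 0.0] rows 0.59
[0.006, 0.021, 0.0, 0.0] rows 0.44
[-0.028, 0.0, 0.0, 0.0] rows 0.56
```

>>> apply_moves(deltas=[[-0.01, 0, 0, 0, 0.2], [-0.03, 0, 0, 0, 0.2], [-0.055, 0, 0, 0, -1], [-0.08, 0, 0, 0, -1], [-0.09, 0, 0, 0, -1]])

```text
time_s: 25.3
ee_pos: [444.8, 129.4, 146.9]
ee_rot: [-180.0, 0.0, 81.0]
force: [0.1, 0.7, -1.0]
gripper_width: 33.4
gripper_force: 0.0
```

>>> apply_moves(deltas=[[0, -0.035, 0.012, 0, -1], [0, -0.07, 0.025, 0, -1], [0, -0.105, 0.0365, 0, -1], [0, -0.105, 0.0365, 0, -1]])

```text
time_s: 25.7
ee_pos: [336.1, 146.7, 108.7]
ee_rot: [-179.6, 0.2, 81.1]
force: [0.7, -0.2, -1.4]
gripper_width: 2.0
gripper_force: 0.0
```

>>> apply_moves(deltas=[[0.02, -0.001, 0.011, 0, -1], [0.04, -0.002, 0.022, 0, -1], [0.055, -0.003, 0.034, 0, -1], [0.055, -0.003, 0.034, 0, -1]])

```text
time_s: 26.1
ee_pos: [348.1, 203.8, 75.7]
ee_rot: [-180.0, 0.0, 81.2]
force: [-0.8, -0.6, 0.4]
gripper_width: 0.8
gripper_force: 0.0
```

>>> apply_moves(deltas=[[0.001, 0.014, 0, 0, -1], [0.002, 0.028, 0, 0, -1], [0.003, 0.042, 0, 0, -1], [0.003, 0.056, 0, 0, -1], [0.003, 0.056, 0, 0, -1]])

```text
time_s: 26.6
ee_pos: [397.2, 186.1, 76.0]
ee_rot: [-179.2, 1.3, 81.3]
force: [-12.2, -30.8, 21.7]
gripper_width: 0.3
gripper_force: 17.2
```

>>> apply_moves(deltas=[[0.002, 0.015, 0, 0, -1], [0.004, 0.029, 0, 0, -1], [0.007, 0.039, 0, 0, -1], [0.01, 0.05, 0, 0, -1], [0.01, 0.05, 0, 0, -1]])

```text
time_s: 27.1
ee_pos: [458.4, 197.5, 77.3]
ee_rot: [179.8, -0.1, 80.9]
force: [-1.1, -0.2, -0.4]
gripper_width: 1.2
gripper_force: 0.0
```

```bash
python3 - <<'E'
from h import *
s=env.state(); p=s["ee_pos"]; print(s["time_s"],ws(p),p[2],s["force"].round(1),s["ee_rot"])
for q in(0.5,0.6,0.7,0.9,1.57,2.2): print(q,[proj("side",[*sw(-23-r*np.sin(q),34-r*np.cos(q)),88]).round(1).tolist() for r in(0,66)])
W=[(-150,2,76),(-190,-20,90)]
chain(p,s["ee_rot"][2],[([*sw(a,b),z],81.1) for a,b,z in W])
E
```

```text
27.1 [-82.2  -2.6] 77.33417470008045 [-1.1 -0.2 -0.4] [ 1.79754660e+02 -7.11726017e-02  8.08831151e+01]
0.5 [[196.3, 201.6], [218.1, 200.3]]
0.6 [[196.3, 201.6], [217.9, 201.9]]
0.7 [[196.3, 201.6], [217.4, 203.5]]
0.9 [[196.3, 201.6], [216.0, 206.7]]
1.57 [[196.3, 201.6], [205.6, 215.5]]
2.2 [[196.3, 201.6], [191.6, 218.3]]
[-0.0678, -0.0043, 0.0013, -0.0038] rows 1.36
[-0.04, 0.022, -0.014, 0.0] rows 0.95
```

There was a jam of about 35 N during the sweep, now gone. I'll back away and locate the bar numerically.

>>> apply_moves(deltas=[[-0.02, 0, 0, 0, -1], [-0.045, 0, 0, 0, -1], [-0.068, 0, 0, 0, -1], [-0.1, 0.02, -0.014, 0, -1], [-0.11, 0.02, -0.014, 0, -1]])

```text
time_s: 27.6
ee_pos: [460.5, 84.8, 92.4]
ee_rot: [179.7, -0.1, 80.9]
force: [-0.1, 0.5, -0.8]
gripper_width: 0.6
gripper_force: 0.0
```

```bash
python3 - <<'E'
from h import *
s=env.state(); p=s["ee_pos"]; print(s["time_s"],ws(p),p[2])
d=cams.grab_frame("side"); cv2.imwrite("pics/d13.png",d)
t=cams.grab_frame("top"); cv2.imwrite("pics/t13.png",t)
rows_axis("side",d,170,224,185,226,3)
a=cv2.imread("pics/d12.png").astype(int)
# bright-bar score along bar for each angle
g=cv2.cvtColor(d,cv2.COLOR_BGR2GRAY).astype(float)
for q in np.arange(0,2.5,.15):
    v=[g[int(round(y)),int(round(x))] for x,y in [proj("side",[*sw(-23-r*np.sin(q),34-r*np.cos(q)),88]) for r in np.linspace(12,62,11)]]
    print(round(q,2),np.round(np.mean(v)),np.round(np.std(v)))
E
```

```text
27.6 [-193.2  -22.1] 92.4059393157052
170 (np.int64(186), np.int64(209), 24, [54.0, 56.0, 57.0])
173 (np.int64(185), np.int64(221), 27, [33.0, 35.0, 34.0])
176 (np.int64(185), np.int64(221), 27, [74.0, 77.0, 77.0])
179 (np.int64(185), np.int64(222), 29, [59.0, 61.0, 60.0])
182 (np.int64(185), np.int64(211), 27, [62.0, 64.0, 64.0])
185 (np.int64(185), np.int64(208), 24, [69.0, 70.0, 72.0])
188 (np.int64(186), np.int64(223), 28, [63.0, 65.0, 65.0])
191 (np.int64(186), np.int64(225), 30, [64.0, 66.0, 66.0])
194 (np.int64(187), np.int64(210), 24, [73.0, 75.0, 77.0])
197 (np.int64(188), np.int64(211), 23, [42.0, 46.0, 45.0])
200 (np.int64(189), np.int64(211), 23, [44.0, 47.0, 46.0])
203 (np.int64(190), np.int64(213), 24, [72.0, 75.0, 74.0])
206 (np.int64(191), np.int64(210), 14, [49.0, 50.0, 47.0])
209 (np.int64(200), np.int64(206), 6, [50.0, 50.0, 47.0])
212 None
215 (np.int64(213), np.int64(218), 2, [46.0, 46.0, 42.0])
218 (np.int64(211), np.int64(211), 1, [44.0, 44.0, 41.0])
221 (np.int64(213), np.int64(213), 1, [42.0, 43.0, 40.0])
0.0 66.0 20.0
0.15 65.0 21.0
0.3 68.0 18.0
0.45 67.0 19.0
0.6 82.0 28.0
0.75 76.0 27.0
0.9 52.0 16.0
1.05 48.0 15.0
1.2 46.0 13.0
1.35 48.0 11.0
1.5 46.0 10.0
1.65 49.0 10.0
1.8 71.0 20.0
1.95 90.0 14.0
2.1 95.0 11.0
2.25 97.0 6.0
2.4 96.0 8.0
```

```bash
python3 - <<'E'
from h import *
d=cv2.imread("pics/d13.png");t=cv2.imread("pics/t13.png");b=cv2.imread("pics/d12.png")
o=np.zeros((600,800,3),np.uint8)
o[:,:400]=crop(d,160,130,80,120,5); o[:300,400:]=crop(t,160,220,80,60,5); o[300:,400:]=crop(b,165,165,80,60,5)
cv2.imwrite("pics/v13.png",cv2.convertScaleAbs(o,alpha=1.7,beta=15))
E
```

```text
(no output)
```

View pics/v13.png

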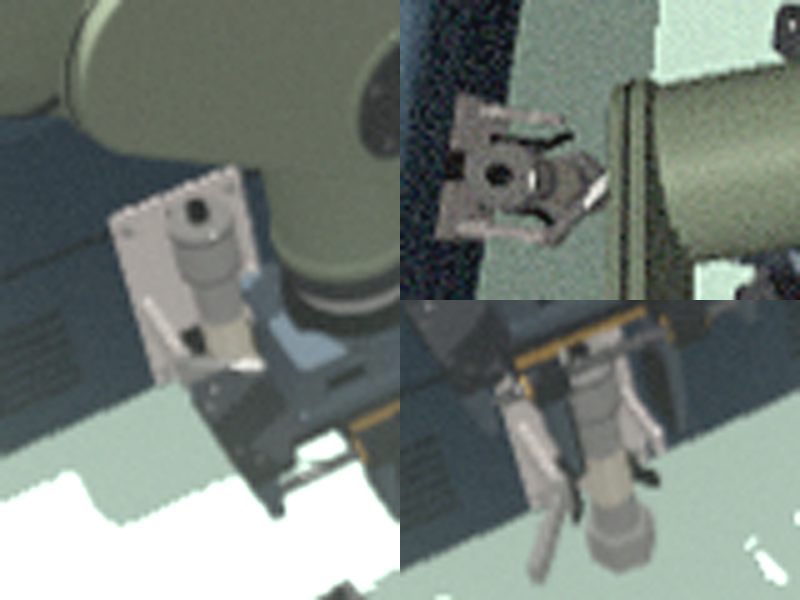

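View: the column stands upright in the holder with its plug on top. The keeper is about 0.7 rad open, its white tip at about (605,182) in the top crop. The gripper hides the foot here. I'll turn the gripper 90° and use the end of its body, low down, to press the bar shut gently.

```bash
python3 - <<'E'
from h import *
u=(160+98/5-.4,220+175/5-.4); print("plug in seat frame",ws(plane("top",u,195)))
tp=(160+(605-400)/5-.4,220+182/5-.4); w=ws(plane("top",tp,84)); print("tip",w,np.arctan2(-23-w[0],34-w[1]))
for uv in((246,267),(285,267),(246,294),(285,294)): print("rack",plane("top",uv,45)[:2].round(0))
s=env.state(); chain(s["ee_pos"],s["ee_rot"][2],[([*sw(-193,-25),92],171.1),([*sw(-178,-25),30],171.1),([*sw(-178,-25),4],171.1),([*sw(-150,-25),4],171.1)])
E
```

```text
plug in seat frame [-17.   2.]
tip [-49.9  -2.4] 0.6364309658846671
rack [427.  99.]
rack [424. -20.]
rack [347. 100.]
rack [343. -17.]
[-0.0002, 0.006, -0.0011, -1.5751] rows 10.51
[-0.0, 0.015, 0.062, 0.0] rows 1.28
[-0.0, -0.0, 0.026, 0.0] rows 0.52
[0.0, 0.028, 0.0, 0.0] rows 0.56
```

>>> apply_moves(deltas=[[0, 0, 0, -0.13, -1], [0, 0, 0, -0.27, -1], [0, 0, 0, -0.4, -1], [0, 0, 0, -0.53, -1], [0, 0, 0, -0.66, -1]])

```text
time_s: 28.2
ee_pos: [456.6, 88.1, 90.1]
ee_rot: [-180.0, -0.0, 119.2]
force: [0.1, -0.4, 0.0]
gripper_width: 0.2
gripper_force: 0.0
```

>>> apply_moves(deltas=[[0, 0, 0, -0.13, -1], [0, 0, 0, -0.27, -1], [0, 0, 0, -0.4, -1], [0, 0, 0, -0.53, -1], [0, 0, 0, -0.66, -1]])

```text
time_s: 28.7
ee_pos: [456.6, 88.1, 90.1]
ee_rot: [180.0, -0.1, 157.0]
force: [0.6, 0.2, 0.3]
gripper_width: 0.4
gripper_force: 0.0
```

>>> apply_moves(deltas=[[0, 0, 0, -0.13, -1], [0, 0, 0, -0.25, -1], [0, 0, 0, -0.25, -1], [0, 0, 0, -0.25, -1]])

```text
time_s: 29.1
ee_pos: [456.8, 87.8, 90.2]
ee_rot: [180.0, -0.0, 170.9]
force: [-0.0, 0.2, 0.8]
gripper_width: 0.5
gripper_force: 0.0
```

```bash
python3 - <<'E'
from h import *
s=env.state(); p=s["ee_pos"]; print(s["time_s"],ws(p),p,s["ee_rot"],s["force"].round(1),s["qpos"].round(0))
chain(p,s["ee_rot"][2],[([*sw(-178,-25),40],171.1),([*sw(-178,-25),4],171.1),([*sw(-150,-25),4],171.1)])
E
```

```text
29.1 [-190.8  -17.9] [456.75926685  87.81545235  90.23132084] [ 1.79985274e+02 -3.13087834e-02  1.70898815e+02] [-0.   0.2  0.8] [  9.  16. 114.   0.  51. -71.]
[-0.0071, 0.0128, 0.0502, -0.0035] rows 1.05
[-0.0, -0.0, 0.036, 0.0] rows 0.72
[0.0, 0.028, 0.0, 0.0] rows 0.56
```

```bash
python3 - <<'E'
from h import *
d=cams.grab_frame("side");t=cams.grab_frame("top"); cv2.imwrite("pics/d14.png",d);cv2.imwrite("pics/t14.png",t)
def blob(img,c,r,thr=None):
    g=cv2.GaussianBlur(cv2.cvtColor(img,cv2.COLOR_BGR2GRAY),(3,3),0).astype(float); x,y=c; w=g[y-r:y+r+1,x-r:x+r+1]
    print(w.round().astype(int)); m=np.clip(w.mean()-10-w,0,None); yy,xx=np.mgrid[-r:r+1,-r:r+1]; return np.array([x+(m*xx).sum()/m.sum(),y+(m*yy).sum()/m.sum()])
a=blob(t,(179,255),3); b=blob(d,(199,172),3); print(a,b)
print("top",ws(plane("top",a,195)),"side",ws(plane("side",b,195))); p,e=tri(a,b); print(p,ws(p),e)
rows_axis("side",d,170,224,185,226,3)
E
```

```text
[[52 46 40 36 37 46 54]
 [48 34 23 18 18 31 49]
 [42 20  8  6  6 19 42]
 [40 17  5  5  7 19 42]
 [46 29 19 19 22 32 48]
 [52 45 41 40 41 47 54]
 [56 54 53 53 53 54 56]]
[[84 77 69 65 68 75 81]
 [77 62 48 41 46 62 75]
 [73 52 32 25 31 50 69]
 [73 51 29 21 26 45 67]
 [75 57 36 25 28 46 67]
 [77 66 50 40 41 56 71]
 [79 75 68 61 61 70 79]]
[179.         254.50872404] [199.13334028 172.06223937]
top [-16.4   1.9] side [-21.5   3.2]
[464.7448065  264.80853637 188.66793931] [-14.7   1.6] [array([ 0.04952874, -0.08521026]), array([-0.09214435,  0.00820488])]
170 (np.int64(187), np.int64(225), 25, [40.0, 41.0, 41.0])
173 (np.int64(185), np.int64(210), 26, [55.0, 57.0, 57.0])
176 (np.int64(185), np.int64(210), 26, [76.0, 79.0, 79.0])
179 (np.int64(185), np.int64(211), 27, [59.0, 61.0, 61.0])
182 (np.int64(185), np.int64(211), 27, [62.0, 64.0, 64.0])
185 (np.int64(185), np.int64(223), 31, [61.0, 63.0, 63.0])
188 (np.int64(186), np.int64(223), 33, [60.0, 63.0, 62.0])
191 (np.int64(186), np.int64(225), 33, [63.0, 65.0, 65.0])
194 (np.int64(187), np.int64(220), 23, [72.0, 75.0, 77.0])
197 (np.int64(188), np.int64(213), 23, [28.0, 30.0, 28.0])
200 (np.int64(189), np.int64(216), 27, [67.0, 73.0, 74.0])
203 (np.int64(190), np.int64(218), 29, [76.0, 79.0, 79.0])
206 (np.int64(191), np.int64(222), 28, [66.0, 68.0, 67.0])
209 (np.int64(202), np.int64(225), 17, [66.0, 69.0, 68.0])
212 (np.int64(203), np.int64(225), 18, [72.0, 74.0, 73.0])
215 (np.int64(204), np.int64(222), 13, [67.0, 70.0, 68.0])
218 (np.int64(206), np.int64(210), 5, [70.0, 73.0, 71.0])
221 (np.int64(225), np.int64(225), 1, [50.0, 61.0, 60.0])
```

The plug triangulates to x≈-15, y≈+2, so the column stands about 15 mm short of the seat. The keeper pushes at 80 mm, close to the centre of mass, so a brisk push on the bar should slide it in. First I'll go low and clear.

>>> apply_moves(deltas=[[-0.003, 0.005, 0.02, -0.003, -1], [-0.007, 0.012, 0.045, -0.003, -1], [-0.007, 0.012, 0.065, -0.003, -1], [-0.007, 0.015, 0.08, -0.003, -1], [-0.007, 0.015, 0.087, -0.003, -1]])

```text
time_s: 29.7
ee_pos: [465.5, 101.2, 2.1]
ee_rot: [-180.0, -0.1, 171.1]
force: [-0.2, 0.1, 0.4]
gripper_width: 0.5
gripper_force: 0.0
```

>>> apply_moves(deltas=[[0, 0.004, 0, 0, -1], [0, 0.006, 0, 0, -1], [0, 0.006, 0, 0, -1]])

```text
time_s: 30.0
ee_pos: [468.0, 107.4, 4.2]
ee_rot: [180.0, 0.1, 171.2]
force: [0.7, 0.1, -0.5]
gripper_width: 0.4
gripper_force: 0.0
```

```bash
python3 - <<'E'
from h import *
s=env.state(); p=s["ee_pos"]; print(s["time_s"],ws(p),p,s["ee_rot"],s["force"].round(1))
E
```

```text
30.0 [-169.7  -26. ] [467.9885531  107.41899016   4.24014393] [1.79952302e+02 1.09827639e-01 1.71199476e+02] [ 0.7  0.1 -0.5]
```

>>> apply_moves(deltas=[[0, 0.012, 0.001, 0, -1], [0, 0.041, 0.001, 0, -1], [0, 0.044, 0.001, 0, -1], [0, 0.02, 0.001, 0, -1], [0, -0.02, 0.001, 0, -1]])

```text
time_s: 30.5
ee_pos: [464.9, 88.1, 2.7]
ee_rot: [180.0, 0.1, 171.4]
force: [0.2, 0.1, -0.7]
gripper_width: 0.6
gripper_force: 0.0
```

```bash
cat >> h.py <<'E'
def look(k):
    d=cams.grab_frame("side");t=cams.grab_frame("top"); cv2.imwrite(f"pics/d{k}.png",d);cv2.imwrite(f"pics/t{k}.png",t)
    s=env.state(); print(s["time_s"],"tool",ws(s["ee_pos"]),s["ee_pos"][2].round(1),"F",s["force"].round(1))
    r=[]
    for im,c in((t,(179,254)),(d,(199,172))):
        g=cv2.GaussianBlur(cv2.cvtColor(im,cv2.COLOR_BGR2GRAY),(3,3),0).astype(float)
        for _ in range(3):
            x,y=int(round(c[0])),int(round(c[1])); w=g[y-3:y+4,x-3:x+4]; m=np.clip(w.mean()-10-w,0,None); yy,xx=np.mgrid[-3:4,-3:4]
            c=(x+(m*xx).sum()/m.sum(),y+(m*yy).sum()/m.sum())
        r.append(np.array(c))
    p,e=tri(*r); print("plug",ws(p),p[2].round(1),"top",ws(plane("top",r[0],195)),np.round(r,1).tolist())
    g=cv2.cvtColor(t,cv2.COLOR_BGR2GRAY).astype(float); o=[]
    for q in np.arange(-.1,1.0,.05):
        P=[proj("top",[*sw(-23-a*np.sin(q),34-a*np.cos(q)),88]) for a in np.linspace(40,64,9)]
        v=[cv2.getRectSubPix(g.astype(np.float32),(1,1),(float(x),float(y)))[0,0] for x,y in P]; o.append((round(q,2),int(np.mean(v))))
    print(o)
E
python3 -c "
from h import *
look(15)"
```

```text
30.6 tool [-193.3  -23.8] 2.3 F [ 0.1  0.5 -0.5]h.py:45: RuntimeWarning: invalid value encountered in scalar divide
  c=(x+(m*xx).sum()/m.sum(),y+(m*yy).sum()/m.sum())
Traceback (most recent call last):
  File "h.py", line 44, in look
    x,y=int(round(c[0])),int(round(c[1])); w=g[y-3:y+4,x-3:x+4]; m=np.clip(w.mean()-10-w,0,None); yy,xx=np.mgrid[-3:4,-3:4]
            ~~~~~^^^^^^
ValueError: cannot convert float NaN to integer
```

```bash
python3 - <<'E'
from h import *
d=cv2.imread("pics/d15.png");t=cv2.imread("pics/t15.png")
np.set_printoptions(linewidth=200)
print(cv2.cvtColor(t,cv2.COLOR_BGR2GRAY)[244:266,168:206])
print(cv2.cvtColor(d,cv2.COLOR_BGR2GRAY)[160:190:2,184:216])
E
```

```text
[[ 16   7  24  55  54  52  54  52  50  45  51  41  47  43  62  68  67  66  70  66  60  67  66  73  47  68  74  64  68  65  66  64  63  67  71  65  68  70]
 [ 22  20  33  52  55  51  48  53  55  49  62  47  53  56  71  73  70  68  66  62  62  64  57  70  62  57  74  69  64  67  67  70  71  67  64  68  65  68]
 [ 13  22  44  57  54  55  48  51  52  58  41  37  48  57  62  66  71  70  75  63  76  70  70  51  42  29  47  65  63  67  65  67  64  69  68  68  68  69]
 [  6   8  52  62  58  55  48  49  50  48  12  24  25  26  30  32  48  47  44  53  49  54  48  17   0   7  26  70  66  68  71  81  76  46  62  69  74  66]
 [  3  23  54  46  52  51  51  55  52  51  41  49  48  35  35   8  10  12   0   2   5  25   0   0  25  45  56  74  71  64  63 108  99  59  44  68  68  67]
 [ 17   2  48  49  54  56  52  51  51  52  55  50  60  55  63  44  39  25  25  21   9   4  27  54  64  73  73  62  59  67  68 115 127  50  57  71  68  64]
 [  8   0   7  22  17  50  56  51  50  49  56  50  57  55  51  62  51  36  36  30  53  53  64  71  69  68  60  55  48  51  70 121  94  35  66  69  65  67]
 [ 14  11   8  
[... 3576 characters left out ...]
 61  60  60  61  61  57  54  55  54  54  53]
 [ 85  90  90  90  90  90  90  89  87  89  79  65  62  63  63  62  67  67  69  68  67  66  64  62  78  83  80  55  45  47  51  53]
 [ 81  90  91  91  91  89  90  90  90  86  90  70  64  64  64  66  68  68  68  69  65  65  65  61  72  90  96  69  38  32  33  37]
 [ 50  83  90  90  90  89  90  89  90  89  89  82  65  64  64  66  67  66  68  68  67  64  61  67  85  86  99 102  65  33  33  31]
 [ 31  77  89  89  91  89  89  91  90  90  90  88  80  69  61  61  62  60  63  59  58  60  61  71  86  86  80  96 106  86  47  30]
 [ 32  41  83  89  90  89  89  89  88  89  88  89  91  90  79  67  62  66  68  68  67  68  66  65  81  88  86  82  85 101  89  59]]
```

```bash
python3 - <<'E'
from h import *
for tp in((199.5,249.3),(200.6,256)):
    w=ws(plane("top",tp,84)); print(w,np.arctan2(-23-w[0],34-w[1]),np.hypot(*(w-[-23,34])))
t=cv2.imread("pics/t13.png"); print(cv2.cvtColor(t,cv2.COLOR_BGR2GRAY)[246:266,188:206])
for q in(0,.1,.2,.3,.4,.5,.6,.7): print(q,proj("top",[*sw(-23-66*np.sin(q),34-66*np.cos(q)),84]).round(1))
E
```

```text
[-43.6 -21.6] 0.35482280290075113 59.29350723308582
[-49.9  -2.4] 0.6364309658846671 45.26113122757759
[[ 76  74  64  55  46  33  44  70  65  65  70  67  66  57  64  64  39  21]
 [ 49  58  45   9   0   0  24  74  69  66  66  72  74  53  64  62  42  15]
 [  6  20   5   0  28  57  57  73  65  66  72  71  66  54  65  58  46  16]
 [ 16   7  25  57  57  75  65  67  70  69  70  63  65  59  68  58  39  23]
 [ 36  55  66  75  69  66  60  62  47  59  66  71  67  55  64  64  36  25]
 [ 43  59  58  55  56  59  50  51  50  36  52  58  68  56  58  63  32  26]
 [ 32  31  41  55  48  47  44  49  60  45  42  46  68  60  67  62  35  26]
 [ 44  33  35  44  57  49  44  39  40  49  44  40  47  56  61  64  36  23]
 [ 41  39  30  44  52  47  54  41  32  50  53  43  29  73  62  61  44  25]
 [ 38  41  26  42  55  53  57  45  25  38  48  48  91  88  60  64  35  28]
 [ 37  36  27  38  50  49  53  49  33  28  46  99 118  76  62  65  35  17]
 [ 39  40  28  44  57  54  52  52  38  43  98 120 119  64  61  62  41  31]
 [ 34  28  31  50  53  54  50  41  32  53 122 121  89  34  61  65  35  27]
 [ 20  30  45  48  55  50  40  33  48 100 124  85  35  33  54  65  32  30]
 [ 46  51  53  42  50  43  40  53  69 132  84  24  33  50  67  70  35  26]
 [ 42  50  56  57  50  39  50  53  56  89  30  34  40  58  64  56  41  25]
 [  9  31  54  49  55  53  55  63  41  40  41  53  59  62  60  61  32  36]
 [  0   3  38  45  51  55  57  44  42  64  62  71  69  62  64  65  33  31]
 [ 53   6  14  51  64  52  42  42  64  70  66  68  67  65  65  61  30  36]
 [ 63  39  45  60  59  45  52  61  69  69  70  66  63  59  61  63  31  30]]
0 [193.3 245. ]
0.1 [195.4 245.3]
0.2 [197.5 245.9]
0.3 [199.5 246.8]
0.4 [201.5 247.8]
0.5 [203.3 249. ]
0.6 [205.  250.4]
0.7 [206.5 251.9]
```

The column hasn't moved (plug still at (179.0,254.6)) and the keeper is at about 0.33 rad, just touching the tube. Now a firmer stroke that ends deeper.

>>> apply_moves(deltas=[[0, 0.02, 0.0005, 0, -1], [0, 0.037, 0.0005, 0, -1], [0, 0.037, 0.0005, 0, -1], [0, 0.037, 0.0005, 0, -1]])

```text
time_s: 31.0
ee_pos: [469.6, 124.0, 2.0]
ee_rot: [-180.0, -0.0, 171.3]
force: [1.1, 0.1, -0.7]
gripper_width: 0.3
gripper_force: 0.0
```

>>> apply_moves(deltas=[[0, 0.002, 0, 0, -1], [0, 0.004, 0, 0, -1], [0, 0.006, 0, 0, -1], [0, 0.008, 0, 0, -1], [0, 0.008, 0, 0, -1]])

```text
time_s: 31.5
ee_pos: [471.1, 131.8, 1.9]
ee_rot: [180.0, 0.0, 171.2]
force: [0.2, 0.1, -0.2]
gripper_width: 0.6
gripper_force: 0.0
```

>>> apply_moves(deltas=[[0, 0.001, 0, 0, -1], [0, 0.002, 0, 0, -1], [0, 0.003, 0, 0, -1], [0, 0.004, 0, 0, -1], [0, 0.004, 0, 0, -1]])

```text
time_s: 32.0
ee_pos: [471.6, 135.8, 1.9]
ee_rot: [180.0, 0.0, 171.2]
force: [-0.1, -1.0, 1.0]
gripper_width: 0.5
gripper_force: 0.0
```

```bash
cat >> h.py <<'E'
def look2(k):
    t=cams.grab_frame("top"); cv2.imwrite(f"pics/t{k}.png",t); g=cv2.cvtColor(t,cv2.COLOR_BGR2GRAY).astype(float)
    s=env.state(); print(s["time_s"],"tool",ws(s["ee_pos"]),round(float(s["ee_pos"][2]),1),"F",s["force"].round(1))
    w=cv2.GaussianBlur(g,(3,3),0)[246:264,170:190]; m=np.clip(32-w,0,None)
    n,l,st,c=cv2.connectedComponentsWithStats((w<30).astype(np.uint8))
    for i in range(1,n):
        if 4<st[i,4]<30: print("dark",c[i]+[170,246],st[i,4],ws(plane("top",c[i]+[170,246],195)))
    y,x=np.where(g[240:266,188:206]>88); 
    if len(x): print("bright",x.mean()+188,y.mean()+240,len(x))
E
python3 -c "
from h import *
look2(16)"
```

```text
32.05 tool [-141.2  -25.2] 1.9 F [ 0.7  0.6 -0.9]
dark [170.875 252.5  ] 16 [ 6.4 -0.7]
dark [178.88235294 254.41176471] 17 [-16.    1.7]
bright 198.0 252.0 3
```

>>> apply_moves(deltas=[[0, 0.002, 0, 0, -1], [0, 0.004, 0, 0, -1], [0, 0.005, 0, 0, -1], [0, 0.006, 0, 0, -1], [0, 0.006, 0, 0, -1]])

```text
time_s: 32.55
ee_pos: [472.6, 141.7, 1.9]
ee_rot: [180.0, 0.0, 171.2]
force: [-0.6, -0.6, 0.4]
gripper_width: 0.4
gripper_force: 0.0
```

>>> apply_moves(deltas=[[0, 0.001, 0, 0, -1], [0, 0.002, 0, 0, -1], [0, 0.003, 0, 0, -1], [0, 0.004, 0, 0, -1], [0, 0.004, 0, 0, -1]])

```text
time_s: 33.05
ee_pos: [473.2, 145.7, 1.9]
ee_rot: [180.0, 0.0, 171.2]
force: [0.2, 0.3, 0.5]
gripper_width: 0.4
gripper_force: 0.0
```

>>> apply_moves(deltas=[[0, 0.001, 0, 0, -1], [0, 0.002, 0, 0, -1], [0, 0.003, 0, 0, -1], [0, 0.004, 0, 0, -1], [0, 0.004, 0, 0, -1]])

```text
time_s: 33.55
ee_pos: [473.8, 149.5, 1.9]
ee_rot: [180.0, 0.0, 171.2]
force: [1.3, -1.7, -0.0]
gripper_width: 0.3
gripper_force: 0.0
```

```bash
python3 -c "
from h import *
look2(17)"
```

```text
33.6 tool [-127.3  -25.1] 1.9 F [-0.  -1.4  0.8]
dark [188.4137931  255.44827586] 29 [-42.2   1.1]
dark [170.71428571 252.35714286] 14 [ 6.9 -1. ]
dark [177.94117647 254.17647059] 17 [-13.4   1.3]
bright 195.2 251.0 5
```

>>> apply_moves(deltas=[[0, 0.001, 0, 0, -1], [0, 0.002, 0, 0, -1], [0, 0.003, 0, 0, -1], [0, 0.004, 0, 0, -1], [0, 0.004, 0, 0, -1]])

```text
time_s: 34.1
ee_pos: [474.4, 153.6, 1.9]
ee_rot: [180.0, 0.0, 171.2]
force: [-0.2, -0.8, -0.1]
gripper_width: 0.5
gripper_force: 0.0
```

```bash
python3 -c "
from h import *
look2(18)"
```

```text
34.15 tool [-123.1  -25.1] 1.9 F [ 0.4 -0.4 -0.1]
dark [170. 252.] 5 [ 9.  -1.7]
dark [176.  253.5] 16 [-7.9  0.2]
bright 191.5 251.25 4
```

>>> apply_moves(deltas=[[0, 0.001, 0, 0, -1], [0, 0.002, 0, 0, -1], [0, 0.003, 0, 0, -1], [0, 0.004, 0, 0, -1], [0, 0.004, 0, 0, -1]])

```text
time_s: 34.65
ee_pos: [475.0, 157.6, 1.9]
ee_rot: [180.0, 0.0, 171.2]
force: [1.3, -0.8, -0.4]
gripper_width: 0.6
gripper_force: 0.0
```

```bash
python3 -c "
from h import *
look2(19)"
```

```text
34.7 tool [-119.1  -25.1] 1.9 F [ 0.6 -0.4  0.3]
dark [174.11764706 253.41176471] 17 [-2.8  0.6]
bright 194.5 250.33333333333334 6
```

A slow push only leans the column forward: the plug moved from -16 to -3 at under 2 N, and it would rock back. I'll let it rock back gently, then make a brisk, bounded stroke and hold, so the foot slides.

>>> apply_moves(deltas=[[0, -0.004, 0, 0, -1], [0, -0.008, 0, 0, -1], [0, -0.012, 0, 0, -1], [0, -0.018, 0, 0, -1], [0, -0.03, 0, 0, -1]])

```text
time_s: 35.2
ee_pos: [470.4, 127.4, 1.9]
ee_rot: [180.0, 0.0, 171.2]
force: [0.7, 0.1, 0.4]
gripper_width: 0.8
gripper_force: 0.0
```

>>> apply_moves(deltas=[[0, -0.015, 0, 0, -1], [0, -0.03, 0, 0, -1], [0, -0.03, 0, 0, -1]])

```text
time_s: 35.5
ee_pos: [464.9, 96.0, 1.8]
ee_rot: [-180.0, -0.1, 171.0]
force: [0.5, 0.2, 0.2]
gripper_width: 0.5
gripper_force: 0.0
```

```bash
python3 -c "
from h import *
look2(20)"
```

```text
35.55 tool [-180.5  -25.1] 1.9 F [ 0.3 -0.5  0. ]
dark [185.61538462 248.38461538] 13 [-31.6 -16.7]
dark [174.75  253.375] 16 [-4.4  0.3]
dark [183.73333333 261.26666667] 15 [-32.1  18.1]
```

>>> apply_moves(deltas=[[0, 0.02, 0, 0, -1], [0, 0.057, 0, 0, -1], [0, 0.059, 0, 0, -1], [0, 0.059, 0, 0, -1], [0, 0.059, 0, 0, -1]])

```text
time_s: 36.05
ee_pos: [474.3, 155.9, 1.8]
ee_rot: [-180.0, -0.0, 171.2]
force: [-0.5, -0.2, 0.5]
gripper_width: 0.8
gripper_force: 0.0
```

```bash
python3 -c "
from h import *
look2(21)"
```

```text
36.1 tool [-121.   -24.8] 1.8 F [-0.1 -0.   0.7]
dark [173.84210526 253.15789474] 19 [-1.9  0. ]
bright 195.28571428571428 250.28571428571428 7
```

After backing off, the plug stayed at about -4 and now reads -2, so the column did slide in. Backing well away to check it at rest, along with the keeper.

>>> apply_moves(deltas=[[0, -0.01, 0, 0, -1], [0, -0.03, 0, 0, -1], [0, -0.06, 0, 0, -1], [0, -0.09, -0.02, 0, -1], [0, -0.12, -0.06, 0, -1]])

```text
time_s: 36.6
ee_pos: [453.2, 35.5, 60.3]
ee_rot: [-179.9, -0.4, 171.2]
force: [1.7, 0.1, -0.5]
gripper_width: 0.4
gripper_force: 0.0
```

>>> apply_moves(deltas=[[0, -0.03, -0.045, 0, -1], [0, -0.06, -0.09, 0, -1], [0, -0.09, -0.12, 0, -1], [0, -0.12, -0.12, 0, -1], [0, -0.15, -0.12, 0, -1]])

```text
time_s: 37.1
ee_pos: [432.8, -112.8, 183.4]
ee_rot: [-180.0, 0.2, 171.1]
force: [0.0, -0.6, 0.2]
gripper_width: 0.6
gripper_force: 0.0
```

```bash
python3 - <<'E'
from h import *
np.set_printoptions(linewidth=200)
look2(22)
d=cams.grab_frame("side"); cv2.imwrite("pics/d22.png",d); t=cv2.imread("pics/t22.png")
rows_axis("side",d,164,224,185,226,2)
print(cv2.cvtColor(t,cv2.COLOR_BGR2GRAY)[242:270,172:206])
for f in (-12,-6,0): print([proj("side",[*sw(f,0),z]).round(1).tolist() for z in(0,30,87,145,190)],proj("top",[*sw(f,0),195]).round(1))
for q in(0,.1,.2,.3): print(q,[proj("side",[*sw(-23-r*np.sin(q),34-r*np.cos(q)),84]).round(1).tolist() for r in(0,66)])
E
```

```text
37.15 tool [-396.1  -24.9] 182.6 F [-0.6 -1.9 -0. ]
dark [185.38461538 248.38461538] 13 [-30.9 -16.6]
dark [173.95 253.1 ] 20 [-2.2 -0.1]
dark [182.38095238 261.14285714] 21 [-28.4  18.3]
164 None
166 None
168 None
170 None
172 None
174 None
176 None
178 None
180 None
182 None
184 None
186 None
188 None
190 None
192 (np.int64(188), np.int64(191), 4, [57.0, 65.0, 61.0])
194 (np.int64(187), np.int64(217), 31, [70.0, 78.0, 77.0])
196 (np.int64(188), np.int64(217), 30, [79.0, 88.0, 89.0])
198 (np.int64(189), np.int64(217), 28, [80.0, 87.0, 88.0])
200 (np.int64(189), np.int64(216), 28, [77.0, 81.0, 80.0])
202 (np.int64(190), np.int64(211), 22, [71.0, 74.0, 73.0])
204 (np.int64(190), np.int64(212), 23, [65.0, 69.0, 66.0])
206 (np.int64(191), np.int64(214), 21, [67.0, 70.0, 68.0])
208 (np.int64(202), np.int64(214), 13, [69.0, 73.0, 71.0])
210 (np.int64(202), np.int64(215), 14, [73.0, 76.0, 75.0])
212 (np.int64(202), np.int64(215), 14, [73.0, 76.0, 75.0])
214 (np.int64(203), np.int64(214), 12, [70.0, 73.0, 72.0])
216 (np.int64(204), np.int64(213), 10, [70.0, 73.0, 71.0])
218 (np.int64(208), 
[... 3679 characters left out ...]
   9  11  30  66  62  54  64  67  67  69  67  82  71  61  60  49  40  34  46  65  64  64  65  69  69  65  62  68  64  68  73 126]
 [  0   4   3   0  31  78  71  65  64  67  60  68  62  65  63  57  64  61  54  54  56  68  66  64  66  67  63  67  66  69  62  61  70 122]]
[[209.4, 213.2], [207.9, 207.2], [205.0, 195.1], [201.7, 181.9], [199.1, 171.0]] [177.5 253.6]
[[208.6, 212.0], [207.1, 206.0], [204.2, 193.9], [200.9, 180.7], [198.2, 169.8]] [175.3 253.3]
[[207.8, 210.9], [206.3, 204.8], [203.3, 192.7], [200.1, 179.5], [197.3, 168.6]] [173.2 253.1]
0 [[196.5, 202.5], [216.1, 193.8]]
0.1 [[196.5, 202.5], [216.9, 195.1]]
0.2 [[196.5, 202.5], [217.6, 196.5]]
0.3 [[196.5, 202.5], [218.0, 198.0]]
```

At rest the plug reads -2 but the foot row has hardly changed, so the column may be leaning on the bar. I'll measure the foot edge and the bar's outer edge by sampling along seat-x lines in both views.

```bash
python3 - <<'E'
from h import *
def prof(n,img,y,z,xs):
    im=cv2.GaussianBlur(img,(3,3),0).astype(np.float32); out=[]
    for x in xs:
        u,v=proj(n,[*sw(x,y),z]); c=cv2.getRectSubPix(im,(1,1),(float(u),float(v)))[0,0]; out.append((int(x),int(c.mean()),int(1000*(c[1]-c[2])/c[1])))
    return out
for k in(12,22):
    d=cv2.imread(f"pics/d{k}.png")
    for y in(-4,4): print("side foot",k,y,prof("side",d,y,0,range(-60,-14,3)))
for k in(14,22):
    t=cv2.imread(f"pics/t{k}.png")
    for y in(-4,4): print("top foot",k,y,prof("top",t,y,0,range(-60,-8,3)))
t=cv2.imread("pics/t22.png");d=cv2.imread("pics/d22.png")
for y in(-25,-10,10): print("bar",y,prof("top",t,y,88,range(-60,0,3)),"side",prof("side",d,y,88,range(-60,0,3)))
E
```

```text
side foot 12 -4 [(-60, 98, 132), (-57, 98, 127), (-54, 98, 123), (-51, 97, 123), (-48, 97, 123), (-45, 97, 123), (-42, 96, 123), (-39, 92, 115), (-36, 85, 98), (-33, 76, 72), (-30, 70, 48), (-27, 67, 31), (-24, 66, 27), (-21, 66, 27), (-18, 67, 19), (-15, 69, 14)]
side foot 12 4 [(-60, 98, 131), (-57, 98, 125), (-54, 98, 123), (-51, 98, 123), (-48, 98, 123), (-45, 97, 123), (-42, 96, 120), (-39, 94, 111), (-36, 87, 98), (-33, 79, 72), (-30, 72, 49), (-27, 68, 27), (-24, 66, 16), (-21, 66, 14), (-18, 67, 14), (-15, 68, 14)]
side foot 22 -4 [(-60, 167, 127), (-57, 165, 125), (-54, 160, 120), (-51, 145, 117), (-48, 126, 119), (-45, 111, 122), (-42, 102, 123), (-39, 99, 122), (-36, 95, 113), (-33, 89, 97), (-30, 81, 70), (-27, 75, 43), (-24, 72, 28), (-21, 72, 32), (-18, 71, 31), (-15, 71, 26)]
side foot 22 4 [(-60, 166, 122), (-57, 165, 121), (-54, 159, 118), (-51, 144, 119), (-48, 125, 119), (-45, 110, 122), (-42, 102, 122), (-39, 100, 114), (-36, 96, 109), (-33, 91, 92), (-30, 84, 71), (-27, 77, 52), (-24, 73, 30), (-21, 72, 23), (-18, 71, 15), (-15, 71, 15)]
top foot 14 -4 [(-60, 37,
[... 2308 characters left out ...]
 15), (-15, 66, 25), (-12, 64, 41), (-9, 60, 62), (-6, 57, 83), (-3, 55, 96)]
bar 10 [(-60, 62, 140), (-57, 64, 134), (-54, 61, 115), (-51, 50, 61), (-48, 39, -21), (-45, 38, -49), (-42, 45, -22), (-39, 48, -20), (-36, 45, 10), (-33, 40, 9), (-30, 44, -15), (-27, 51, -16), (-24, 52, 0), (-21, 48, -21), (-18, 49, -5), (-15, 48, -15), (-12, 44, -11), (-9, 40, -15), (-6, 36, -34), (-3, 35, -48)] side [(-60, 70, 14), (-57, 70, 22), (-54, 70, 27), (-51, 69, 27), (-48, 70, 27), (-45, 71, 25), (-42, 71, 17), (-39, 71, 11), (-36, 71, 13), (-33, 74, 4), (-30, 77, 1), (-27, 80, 0), (-24, 83, -4), (-21, 84, -11), (-18, 85, -18), (-15, 84, -21), (-12, 84, -13), (-9, 82, -11), (-6, 80, -11), (-3, 75, 2)]
```

Foot edge: the heel was at -33 and is now at -30.5, so the foot centre is near x=-12 with the column leaning about 3° on the bar, and the keeper is near 0.13 rad. The brisk stroke gained about 2–3 mm, so I'll repeat it.

>>> apply_moves(deltas=[[0, 0.04, 0.02, 0, -1], [0, 0.08, 0.05, 0, -1], [0, 0.12, 0.08, 0, -1], [0, 0.15, 0.11, 0, -1], [0, 0.17, 0.12, 0, -1]])

```text
time_s: 37.7
ee_pos: [456.8, 59.1, 59.1]
ee_rot: [-179.9, -0.3, 171.2]
force: [-0.7, 1.0, 1.1]
gripper_width: 0.6
gripper_force: 0.0
```

>>> apply_moves(deltas=[[0, 0.02, 0.02, 0, -1], [0, 0.035, 0.04, 0, -1], [0, 0.04, 0.06, 0, -1], [0, 0.04, 0.06, 0, -1]])

```text
time_s: 38.1
ee_pos: [465.8, 97.8, 1.2]
ee_rot: [180.0, -0.0, 171.2]
force: [-0.7, -0.5, -0.4]
gripper_width: 0.5
gripper_force: 0.0
```

```bash
python3 -c "
from h import *
look2(23)"
```

```text
38.15 tool [-180.1  -24.7] 1.4 F [-0.3  0.2 -0.5]
dark [185.66666667 248.33333333] 12 [-31.7 -16.8]
dark [174. 253.] 19 [-2.3 -0.4]
dark [182.38095238 261.14285714] 21 [-28.4  18.3]
```

>>> apply_moves(deltas=[[0, 0.021, -0.0005, 0, -1], [0, 0.061, -0.0005, 0, -1], [0, 0.062, -0.0005, 0, -1], [0, 0.062, -0.0005, 0, -1], [0, 0.062, -0.0005, 0, -1]])

```text
time_s: 38.65
ee_pos: [474.3, 157.4, 2.3]
ee_rot: [-180.0, -0.1, 171.2]
force: [-0.3, -0.9, -0.2]
gripper_width: 0.7
gripper_force: 0.0
```

>>> apply_moves(deltas=[[0, -0.004, 0, 0, -1], [0, -0.01, 0, 0, -1], [0, -0.025, 0, 0, -1], [0, -0.045, 0, 0, -1], [0, -0.062, 0, 0, -1]])

```text
time_s: 39.15
ee_pos: [464.8, 95.1, 2.4]
ee_rot: [-180.0, -0.0, 171.2]
force: [-0.7, -0.8, 0.5]
gripper_width: 0.2
gripper_force: 0.0
```

```bash
cat >> h.py <<'E'
def prof(n,img,y,z,xs):
    im=cv2.GaussianBlur(img,(3,3),0).astype(np.float32); out=[]
    for x in xs:
        u,v=proj(n,[*sw(x,y),z]); c=cv2.getRectSubPix(im,(1,1),(float(u),float(v)))[0,0]; out.append(1000*(c[1]-c[2])/c[1])
    return np.array(out)
def edge(n,img,y,z,x0,x1,thr=70):      # first x (from outside) where the green bench gives way to grey metal
    xs=np.arange(x0,x1,.5); p=prof(n,img,y,z,xs); i=np.where(p<thr)[0]; return xs[i[0]] if len(i) else None
def look3(k):
    look2(k); t=cv2.imread(f"pics/t{k}.png"); d=cams.grab_frame("side"); cv2.imwrite(f"pics/d{k}.png",d)
    print("heel top",[edge("top",t,y,0,-44,-10) for y in(-6,-3,0,3,6)],"side",[edge("side",d,y,0,-44,-10) for y in(-6,-3,0,3,6)])
    print("bar outer top y-25,-20,-15",[edge("top",t,y,88,-50,-15) for y in(-25,-20,-15)])
    xs=np.arange(-38,-12,.5); p=prof("top",t,-25,88,xs); j=np.argmin(p); i=np.where(p[j:]>60)[0]; print("bar inner y-25",xs[j+i[0]] if len(i) else None)
E
python3 -c "
from h import *
look3(24)"
```

```text
39.2 tool [-184.3  -24. ] 2.3 F [-1.  -1.7 -0.2]
dark [185.53846154 248.30769231] 13 [-31.3 -16.9]
dark [173.36842105 253.05263158] 19 [-0.6 -0.1]
dark [182.2 261.2] 20 [-27.9  18.5]
heel top [np.float64(-30.0), np.float64(-30.0), np.float64(-30.0), np.float64(-30.0), np.float64(-30.5)] side [np.float64(-28.5), np.float64(-29.5), np.float64(-29.0), np.float64(-28.0), np.float64(-28.5)]
bar outer top y-25,-20,-15 [np.float64(-34.5), np.float64(-34.5), np.float64(-36.5)]
bar inner y-25 -22.0
```

The plug moved to -0.6, the heel to about -29.5 and the keeper to about 0.05 rad. One or two more strokes for margin.

>>> apply_moves(deltas=[[0, 0.024, 0, 0, -1], [0, 0.066, 0, 0, -1], [0, 0.067, 0, 0, -1], [0, 0.067, 0, 0, -1]])

```text
time_s: 39.65
ee_pos: [475.7, 163.6, 2.3]
ee_rot: [-180.0, -0.0, 171.3]
force: [-0.4, -0.3, 0.1]
gripper_width: 0.8
gripper_force: 0.0
```

>>> apply_moves(deltas=[[0, -0.004, 0, 0, -1], [0, -0.01, 0, 0, -1], [0, -0.025, 0, 0, -1], [0, -0.045, 0, 0, -1], [0, -0.067, 0, 0, -1]])

```text
time_s: 40.15
ee_pos: [464.9, 95.1, 2.4]
ee_rot: [-180.0, -0.0, 171.2]
force: [0.6, -0.3, -0.8]
gripper_width: 0.7
gripper_force: 0.0
```

>>> apply_moves(deltas=[[0, 0.024, 0, 0, -1], [0, 0.067, 0, 0, -1], [0, 0.068, 0, 0, -1], [0, 0.068, 0, 0, -1]])

```text
time_s: 40.55
ee_pos: [475.6, 163.4, 2.3]
ee_rot: [-180.0, -0.0, 171.2]
force: [-1.1, -0.2, -0.4]
gripper_width: 0.8
gripper_force: 0.0
```

>>> apply_moves(deltas=[[0, -0.004, 0, 0, -1], [0, -0.01, 0, 0, -1], [0, -0.025, 0, 0, -1], [0, -0.045, 0, 0, -1], [0, -0.067, 0, 0, -1]])

```text
time_s: 41.05
ee_pos: [465.1, 96.1, 2.4]
ee_rot: [-180.0, -0.0, 171.2]
force: [-0.3, 0.1, 0.0]
gripper_width: 0.2
gripper_force: 0.0
```

```bash
python3 -c "
from h import *
look3(25)"
```

```text
41.1 tool [-184.   -23.8] 2.2 F [-1.5 -1.8 -0.7]
dark [184.375  248.1875] 16 [-28.1 -16.8]
dark [175.33333333 253.73333333] 15 [-6.2  1.1]
dark [184.57142857 261.35714286] 14 [-34.4  18.1]
heel top [np.float64(-22.5), np.float64(-23.5), np.float64(-23.5), np.float64(-23.5), np.float64(-23.5)] side [np.float64(-23.5), np.float64(-24.0), np.float64(-23.5), np.float64(-22.5), np.float64(-22.5)]
bar outer top y-25,-20,-15 [np.float64(-31.0), np.float64(-29.5), np.float64(-30.0)]
bar inner y-25 -20.0
```

The foot edge is now at -23.5, so the foot centre is about -4.5. The plug is at -6, so the column is upright, and the keeper is near 0.02 rad. Backing away for a final check.

>>> apply_moves(deltas=[[0, -0.03, -0.01, 0, -1], [0, -0.07, -0.04, 0, -1], [0, -0.11, -0.08, 0, -1], [0, -0.15, -0.12, 0, -1], [0, -0.15, -0.12, 0, -1]])

```text
time_s: 41.65
ee_pos: [444.3, -53.1, 125.9]
ee_rot: [-180.0, 0.4, 171.0]
force: [0.5, -0.2, 0.8]
gripper_width: 0.6
gripper_force: 0.0
```

```bash
python3 - <<'E'
from h import *
look3(26); look3(27)
t=cv2.imread("pics/t27.png").astype(int)
m=(np.abs(t-np.median(cv2.imread("pics/top0.png")[220:300,300:330].reshape(-1,3),0)).sum(2)>45).astype(np.uint8)
n,l,st,c=cv2.connectedComponentsWithStats(m)
print([(st[i,4],c[i].round(1).tolist()) for i in range(1,n) if 200<st[i,4]<1200 and 240<c[i][0]<420])
E
```

```text
41.7 tool [-331.7  -27.3] 125.5 F [ 0.5 -0.1  1.6]
dark [185.2 248.4] 15 [-30.4 -16.5]
dark [175.33333333 253.73333333] 15 [-6.2  1.1]
dark [184.35294118 261.35294118] 17 [-33.8  18.2]
heel top [np.float64(-23.0), np.float64(-24.0), np.float64(-24.0), np.float64(-22.5), np.float64(-21.5)] side [np.float64(-23.5), np.float64(-24.5), np.float64(-23.5), np.float64(-22.5), np.float64(-22.5)]
bar outer top y-25,-20,-15 [np.float64(-30.5), np.float64(-30.5), np.float64(-31.0)]
bar inner y-25 -20.0
41.8 tool [-329.4  -25.2] 122.3 F [ 0.6  1.5 -0.5]
dark [184.11764706 248.17647059] 17 [-27.4 -16.7]
dark [175.5 254. ] 18 [-6.7  1.7]
dark [183.93333333 261.26666667] 15 [-32.6  18.1]
heel top [np.float64(-23.0), np.float64(-23.5), np.float64(-23.0), np.float64(-23.5), np.float64(-23.0)] side [np.float64(-23.5), np.float64(-24.5), np.float64(-23.0), np.float64(-23.5), np.float64(-23.5)]
bar outer top y-25,-20,-15 [np.float64(-31.0), np.float64(-30.5), np.float64(-32.0)]
bar inner y-25 -19.5
[(np.int32(938), [302.6, 154.9]), (np.int32(231), [381.9, 160.9]), (np.int32(322), [269.4, 210.5]), (np.int32(237), [370.7, 278.7])]
```

```bash
python3 -c "
from workcell import env
print(env.job_done())"
```

```text
the job is handed in; nothing more can be done
None
```

I handed the job in at about 42 s of the 72 s limit, with no verdict returned: by final camera measurement the column stands upright about 5 mm from the seat with the keeper closed to about 0.02 rad, bottle and beaker unmoved (rack and wrench not re-checked).

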